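Shim a board carrier level in the rework fixture and lock it

ROBOT

A 6-joint arm with a two-finger parallel gripper is mounted at the origin on the work surface. World frame = base frame: x ahead of the robot, y to its left, z up, the work surface at z = 0. Lengths are in mm, angles in rad, forces in N, time in s.
With the tool pointing down it reaches from about 300 to 875 mm from the base axis. Payload 4.2 kg.
Tool frame: the origin (TCP) lies at the very end of the fingers, on their centre line; the grasp point (between the pads) lies 19 mm behind it (bot.pinch_z is the distance from the TCP to the grasp point, in mm); z points along the fingers, y is the line along which they close (so a half turn about z gives the same grasp; the last joint's range is limited). The gripper opens to 85 mm and grips with 20 to 120 N. Pads are 22 mm wide; open, the fingers measure 114 mm over their backs; the gripper's body (76 mm by 85 mm) begins 54 mm behind the grasp point. The pads swing forward as they close: fully open they stand 13 mm farther back than shut.
Start: joints at [-0.02, 0.32, 1.565, -0, 1.257, -0.02], TCP at [575.014, 0, 231.338] pointing down, gripper open.
Joint ranges: [-3.11, 3.11], [-0.84, 2.01], [0.21, 2.61], [-1.34, 4.49], [0.05, 2.63], [-2.56, 2.56]. Speed limits (rad/s): [2.57, 2.57, 3.14, 3.14, 3.14, 3.14].

INTERFACE

Orientations are given as a unit quaternion [x, y, z, w].
In Python, from plant import bot gives the robot as it stands.
- The arm moves only by the shell command python3 -m inch 'ROWS'. ROWS is JSON, a list of rows, each an object of numbers: "x", "y", "z": the shift along the tool's x, y, z normalised to -1 to 1, where 1 is 0.5 m; "turn": the turn about the tool's z normalised to -1 to 1, where 1 is pi rad; "gripper": the closure, from -1 (fully open) to 1 (shut). A call has exactly 10 rows; each row is the pose to reach, as a shift and turn from the pose commanded when the call began, along the tool's axes at that moment, turning the shorter way round; what a row does not reach only later rows make up. A row lasts 1/8 s, in which the tool goes at most 62.5 mm and 10.7 degrees, less where a joint would pass 70% of its speed; a pose out of reach is approached as far as the arm can. A call with a number of a shift or a turn outside -1 to 1 is refused whole. A call with a gripper value outside its range is refused whole. The fingers move at their own pace and stop on an object; the grip force is fixed at half the most. Time passes only in rows, so rows that repeat a pose let the fingers close, or fill a call up. It gives the time, the measured TCP pose, the force, the opening and the grip force at its end, in the units of the state.
- bot.read_state(): the state, without advancing time (a new reading comes with each control period).
- bot.capture(name): name is "scene" or "side" or "wrist"; returns a dict with "img" (480x640x3 uint8, blue, green, red), "mtx" (3x3 intrinsics, pixels), "pose" (4x4, takes a point from camera to world coordinates). Camera axes: x right, y down, z forward; pixel columns grow to the right and rows downward; lengths in mm; the calibration is good to about 2 mm. A picture is of the moment at which its call begins. There is no depth.
- bot.job_done(): hands the job in; it is judged then, once.
The state is a dict: "time": time; "qpos": joint angles; "qd": joint speeds; "effort": joint torques, N m; "ee_pos": TCP position; "tool_rot": TCP orientation; "contact_force": force on the tool from outside, world axes, zero at the start; "torque": the same for the moment, N m; "opening": opening from 0.0 (shut) to 1.0 (fully open); "grasp_force": force on a finger pad.
Only numpy, scipy, OpenCV 4.12 (cv2) and the standard library are available. Lean on these libraries where they do the work, as an engineer would, in place of code of your own. Each camera call takes 0.05 s, during which the arm holds its last target. There are 200 camera calls.

TASK

Set the board carrier level (to about a degree) and squarely in place on the rework fixture, one end on the ledge and the other on a neat stack of spacers that you pick to make up the height and centre on the round pedestal; then, with the carrier lying level, turn the lock knob clockwise until it clicks over and its tongue covers the carrier's end. Put every spacer you do not use in the blue parts tray, and leave the other things on the bench alone.

Things in the scene. Friction and masses are not known exactly. Their poses are not given: they have to be found in the camera images.
- sp6_mid (a point): centre (half-way up) of the 6 mm thick bare aluminium spacer: flat square, 46 x 46 mm; its z axis is the thickness direction.
- sp8_mid (a point): centre (half-way up) of the 8 mm thick bare aluminium spacer: wide round disc, 46 mm across; its z axis is the thickness direction.
- sp10_mid (a point): centre (half-way up) of the 10 mm thick bare aluminium spacer: hexagon, 44 mm across flats (body x axis is normal to one pair of flats); its z axis is the thickness direction.
- sp12_mid (a point): centre (half-way up) of the 12 mm thick bare aluminium spacer: broad rectangle, 56 x 36 mm (long side along its x axis); its z axis is the thickness direction. Not there in every run.
- sp14_mid (a point): centre (half-way up) of the 14 mm thick bare aluminium spacer: small square block, 36 x 36 mm; its z axis is the thickness direction. Not there in every run.
- sp16_mid (a point): centre (half-way up) of the 16 mm thick bare aluminium spacer: small round disc, 36 mm across; its z axis is the thickness direction. Not there in every run.
- sp18_mid (a point): centre (half-way up) of the 18 mm thick bare aluminium spacer: narrow bar, 60 x 28 mm (long side along its x axis); its z axis is the thickness direction. Not there in every run.
- carrier_mid (a point): centre (half-way up) of the board carrier, a dark steel plate 54 mm (its x) x 180 mm (its y) x 8 mm thick, 0.3 kg, with a green circuit board and low black chips (5 mm high at most) on top; it lies board side up and is best held across its 54 mm width at the middle.
- rest_mid (a point): where the carrier's centre belongs, on the fixture: the carrier lies along this frame's y axis (either way round), one end on the ledge, the other on the spacer stack. The fixture is bolted down: an aluminium base 100 x 255 x 12 mm; this point is 4 mm above ledge height (70 mm towards -y of it is the pedestal's axis, 70 mm towards +y the ledge, 120 mm towards +y the lock knob's axis).
- ledge_top (a point): middle of the top face of the fixture's aluminium ledge, a block 60 mm (x) x 30 mm (y), 58 mm above the bench.
- pedestal_top (a point): middle of the top face of the fixture's round steel pedestal, 60 mm across, on which the spacers are stacked. It is left at a different height every time, 27 to 36 mm below the ledge top, and stays there.
- lock_grip (a point): centre of the lock knob's upright black grip bar, 42 mm long (its x axis), 14 mm thick (y) and 32 mm tall, 33 mm above ledge height; the bar's foot is 16 mm below this point. A steel tongue 46 mm long and 6 mm thick under the bar points along +x of this frame; locked, it reaches over the carrier's end with 3 mm to spare.
- lock (a joint): turn of the lock knob in rad, clockwise seen from above: 0 open (tongue clear), 1.4 locked (tongue over the carrier's end). A sprung detent, up to about 0.13 N m, pushes it back before 0.7 and snaps it on to 1.4 after.
- tray_in (a point): middle of the inner floor of the loose blue parts tray: 170 mm (x) x 190 mm (y) outside, 30 mm high, walls and floor 4 mm, 0.6 kg.
- solder_reel: grey solder reel, 56 mm across, 40 mm high, standing on end; origin at the centre of its underside. Not part of the job.
- multimeter: red multimeter lying flat, 75 x 150 x 34 mm; origin at the centre of its underside. Not part of the job.
- alcohol: white alcohol bottle, 52 mm across, 80 mm high; origin at the centre of its underside. Not part of the job.
- flux_jar: small amber flux jar, 44 mm across, 45 mm high; origin at the centre of its underside. Not part of the job.
Not all that is in view belongs to the job. Leave any pink look-alike of the part that bears sp16_mid alone.

How it is judged:
By the outcome, as a careful person would: the job done as asked, in the order asked, and still so for the second after the job is handed in, with the robot touching nothing.
Of sp12, sp14, sp16, sp18 only 2 to 4 are there at a start; the rules pass over those that are not, and their reading is None.
At some moment in a run one of tray, carrier may be knocked a few centimetres aside while the robot is not near it.
Once in a run the grip may slacken for a moment while it holds something.
It also fails if it takes over 210 s, if anything falls off the work surface, if the arm or the gripper's body presses on something with over 40 N, if the wrist force passes 120 N, or if a joint passes its speed limit or range.

## Working session

There is one attempt and no reset: what is moved stays moved. The work goes in short steps, Python scripts to look and compute and a shell command to move; the robot and the scene stay as the last step left them, time stands still between calls to the robot, and variables do not carry over. Pictures are saved under pics/ and viewed, at most 14 in all, crops included, and the job is handed in when it is done.

```bash
ls; mkdir -p pics; python3 - <<'E'
from plant import bot
import cv2
print(bot.read_state())
for n in("scene","side","wrist"):
    c=bot.capture(n); cv2.imwrite(f"pics/{n}0.png",c["img"]); print(n,c["mtx"].round(1).tolist(),c["pose"].round(3).tolist())
E
```

```text
pics
{'time': 0.0, 'qpos': array([-2.00133777e-02,  3.20303730e-01,  1.56567300e+00, -6.37699403e-06,
        1.25739517e+00, -2.00491903e-02]), 'qd': array([-6.07128532e-05, -1.19223684e-03, -2.35114060e-05,  5.42703661e-04,
       -3.61952186e-04,  4.60991257e-04]), 'effort': array([ 7.05825660e-04, -4.15526962e+01, -2.34157133e+01, -1.88356019e-06,
        8.09230405e-03,  1.54784908e-05]), 'ee_pos': array([5.74526916e+02, 6.12596091e-04, 2.30477802e+02]), 'tool_rot': array([ 7.07093143e-01,  7.07119860e-01, -6.18519581e-04, -6.39432144e-04]), 'contact_force': array([ 0.79467435,  0.15507422, -0.34551628]), 'torque': array([0.02120388, 0.00820443, 0.04330487]), 'grasp_force': 0.0, 'opening': 1.0023271366583484}
scene [[467.2, 0.0, 323.0], [0.0, 467.2, 243.4], [0.0, 0.0, 1.0]] [[-0.722, 0.491, -0.488, 1000.375], [0.692, 0.522, -0.498, 385.544], [0.01, -0.697, -0.717, 758.56], [0.0, 0.0, 0.0, 1.0]]
side [[621.4, 0.0, 314.5], [0.0, 621.4, 238.2], [0.0, 0.0, 1.0]] [[0.96, -0.186, 0.211, 247.489], [-0.281, -0.606, 0.745, -1147.796], [-0.011, -0.774, -0.633, 989.878], [0.0, 0.0, 0.0, 1.0]]
wrist [[339.5, 0.0, 321.5], [0.0, 339.5, 239.9], [0.0, 0.0, 1.0]] [[1.0, 0.001, -0.002, 576.49], [0.001, -0.955, -0.295, 76.882], [-0.002, 0.295, -0.955, 372.941], [0.0, 0.0, 0.0, 1.0]]
```

View images.

View pics/scene0.png

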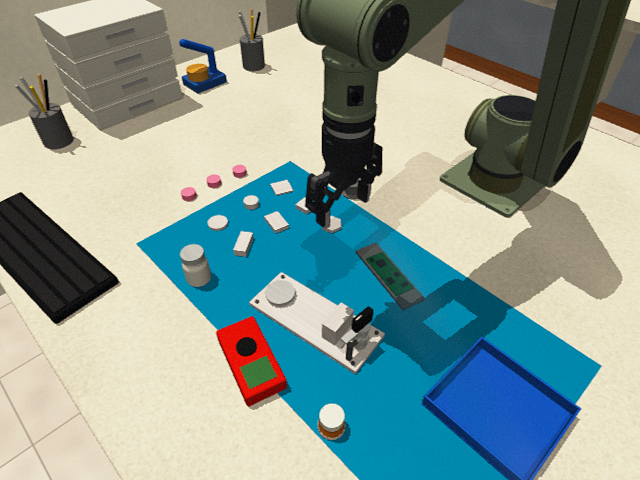

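View pics/side0.png

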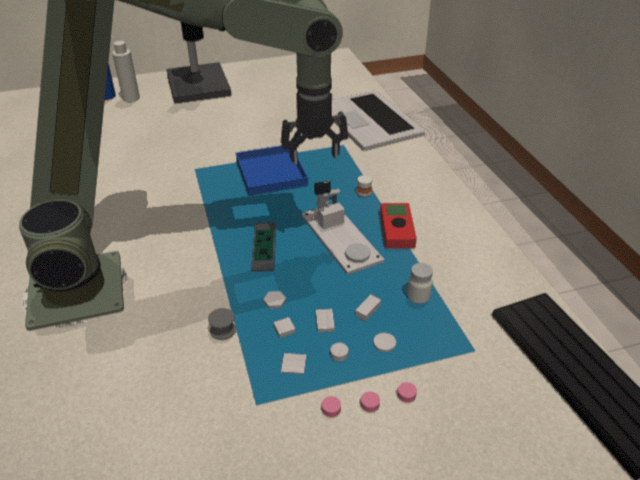

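```bash
cat > h.py <<'E'
import cv2,numpy as np
from plant import bot
def cap(n,f=None):
    c=bot.capture(n)
    if f: cv2.imwrite(f"pics/{f}.png",c["img"])
    return c
def ground(c,uv,z):
    uv=np.atleast_2d(np.array(uv,float)); P=c["pose"]
    d=(P[:3,:3]@np.linalg.inv(c["mtx"])@np.c_[uv,np.ones(len(uv))].T).T
    o=P[:3,3]; return o+d*((z-o[2])/d[:,2])[:,None]
def proj(c,p):
    P=c["pose"]; q=(np.atleast_2d(p)-P[:3,3])@P[:3,:3]; q=q@c["mtx"].T
    return q[:,:2]/q[:,2:]
def blobs(c,z,a0=60,a1=4000,lo=130,sat=70):
    """bright unsaturated blobs -> centre, size, angle of long side on plane z"""
    hsv=cv2.cvtColor(c["img"],cv2.COLOR_BGR2HSV)
    m=((hsv[...,1]<sat)&(hsv[...,2]>lo)).astype(np.uint8)
    out=[]
    for k in cv2.findContours(m,cv2.RETR_EXTERNAL,cv2.CHAIN_APPROX_NONE)[0]:
        if a0<cv2.contourArea(k)<a1:
            w=ground(c,k[:,0],z)[:,:2].astype(np.float32)
            r=cv2.minAreaRect(w); M=cv2.moments(k)
            out.append((M["m10"]/M["m00"],M["m01"]/M["m00"],r[0][0],r[0][1],*r[1],r[2],cv2.contourArea(w)))
    return out
E
python3 - <<'E'
from h import *
c=cap("side","side1")
for b in blobs(c,10): print(np.round(b,1).tolist())
crop=cv2.resize(c["img"][140:420,180:470],None,fx=2.05,fy=2.05,interpolation=cv2.INTER_CUBIC); cv2.imwrite("pics/crop1.png",crop)
for n,uv,z in[("carrier",(263,246),8),("traycentre",(272,173),4),("ped",(358,253),28),("ledge",(328,213),58)]: print(n,ground(c,uv,z).round(0))
E
```

```text
[293.3, 362.6, 423.1, -360.3, 47.6, 46.3, 68.3, 1985.9]
[339.1, 349.2, 520.9, -354.4, 34.5, 36.9, 2.6, 978.0]
[384.5, 340.9, 616.9, -360.1, 43.5, 45.7, 73.1, 1587.5]
[284.0, 325.0, 429.6, -256.6, 36.2, 37.4, 7.5, 1225.5]
[324.8, 318.5, 518.4, -263.6, 58.3, 36.1, 78.2, 1880.9]
[367.9, 304.4, 621.3, -250.9, 62.3, 29.3, 37.5, 1681.5]
[274.2, 298.1, 427.9, -171.3, 44.1, 45.0, 73.1, 1577.9]
[348.2, 244.7, 643.2, -23.1, 100.2, 215.3, 9.7, 17350.2]
[332.2, 208.7, 649.3, 110.0, 63.2, 34.8, 11.7, 1589.4]
[315.2, 143.7, 700.0, 446.3, 116.2, 73.4, 0.4, 6083.7]
carrier [[444.  14.   8.]]
traycentre [[542. 331.   4.]]
ped [[ 650. -101.   28.]]
ledge [[617.  33.  58.]]
```

View pics/crop1.png

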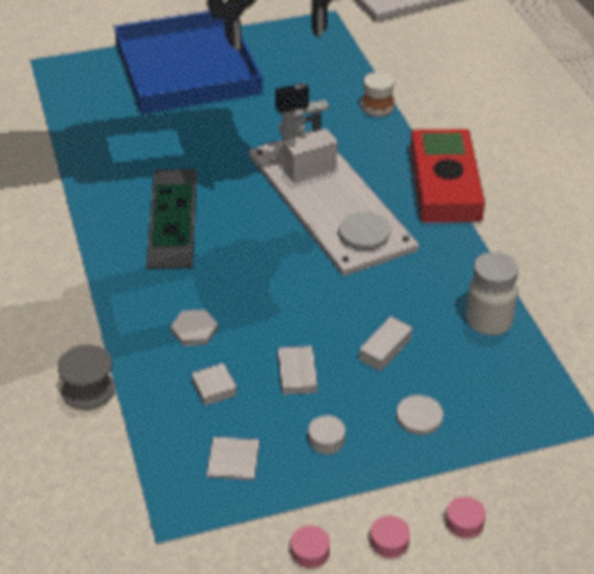

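View pics/wrist0.png

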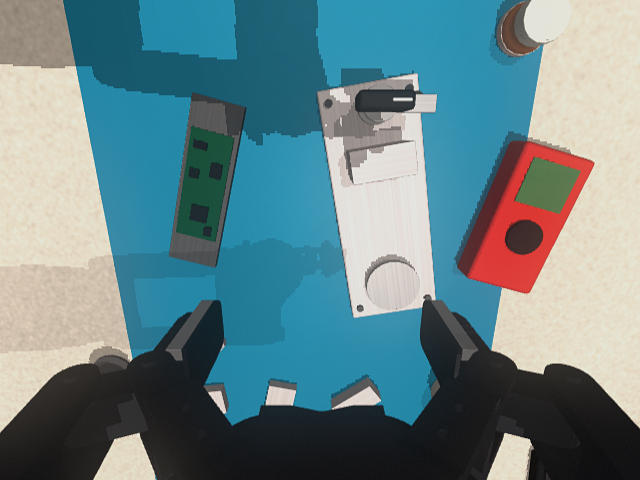

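```bash
cat > m.py <<'E'
from h import *
c=dict(mtx=np.array([[339.5,0,321.5],[0,339.5,239.9],[0,0,1]]),pose=np.array([[1.0, 0.001, -0.002, 576.49], [0.001, -0.955, -0.295, 76.882], [-0.002, 0.295, -0.955, 372.941],[0,0,0,1]]))
def show(n,uv,z):
    w=ground(c,uv,z)[:,:2]; s=np.diff(np.r_[w,w[:1]],axis=0)
    r=cv2.minAreaRect(w.astype(np.float32)) 
    print(n,w.round(0).tolist(),"mean",w.mean(0).round(1),"sides",np.hypot(*s.T).round(1),"ang",np.degrees(np.arctan2(s[:,1],s[:,0])).round(1))
E
python3 - <<'E'
from m import *
show("base",[(318,92),(417,73),(437,296),(354,317)],12)
show("ledge",[(349,155),(414,141),(417,176),(354,184)],58)
show("carrier",[(194,93),(245,106),(217,266),(169,255)],8)
for z in (22,26,31): show("ped",[(366,284),(392,258),(419,284),(392,309)],z)
show("bar",[(357,101),(414,93),(415,101),(358,109)],103)
show("tongue",[(437,102)],78)
E
```

```text
base [[572.0, 117.0], [668.0, 134.0], [711.0, -103.0], [615.0, -131.0]] mean [641.5   4.3] sides [ 97.2 241.3 100.4 251.9] ang [  10.1  -79.7 -163.9   99.7]
ledge [[601.0, 60.0], [658.0, 72.0], [663.0, 41.0], [606.0, 34.0]] mean [632.   51.6] sides [58.9 31.3 58.1 26.5] ang [  11.9  -80.3 -172.7  101.4]
carrier [[449.0, 117.0], [499.0, 105.0], [455.0, -68.0], [402.0, -54.0]] mean [451.1  24.9] sides [ 51.3 177.6  55.3 177.3] ang [ -13.5 -104.2  166.    74.5]
ped [[626.0, -83.0], [653.0, -52.0], [686.0, -83.0], [657.0, -115.0]] mean [655.5 -83.5] sides [41.5 44.9 42.5 44.3] ang [  48.8  -43.9 -132.1  134.9]
ped [[625.0, -82.0], [652.0, -51.0], [684.0, -82.0], [656.0, -113.0]] mean [654.6 -81.6] sides [41.1 44.4 42.  43.8] ang [  48.8  -43.9 -132.1  134.9]
ped [[625.0, -79.0], [651.0, -49.0], [683.0, -79.0], [655.0, -110.0]] mean [653.5 -79.4] sides [40.5 43.7 41.4 43.2] ang [  48.8  -43.9 -132.1  134.9]
bar [[602.0, 101.0], [644.0, 106.0], [645.0, 101.0], [603.0, 95.0]] mean [623.5 100.9] sides [42.   5.6 42.3  5.6] ang [   7.5  -77.8 -172.4   99.4]
tongue [[669.0, 102.0]] mean [669.1 102.5] sides [0.] ang [0.]
```

```bash
R='{"x":-0.162,"y":0.158,"z":0,"turn":0,"gripper":1}'; python3 -m inch '[{"x":-0.08,"y":0.08,"z":0,"turn":0,"gripper":1},{"x":-0.162,"y":0.158,"z":0.1,"turn":0,"gripper":1},{"x":-0.162,"y":0.158,"z":0.2,"turn":0,"gripper":1},{"x":-0.162,"y":0.158,"z":0.3,"turn":0,"gripper":1},{"x":-0.162,"y":0.158,"z":0.37,"turn":0,"gripper":1},{"x":-0.162,"y":0.158,"z":0.38,"turn":0,"gripper":1},{"x":-0.162,"y":0.158,"z":0.385,"turn":0,"gripper":1},{"x":-0.162,"y":0.158,"z":0.385,"turn":0,"gripper":1},{"x":-0.162,"y":0.158,"z":0.385,"turn":0,"gripper":1},{"x":-0.162,"y":0.158,"z":0.385,"turn":0,"gripper":1}]'
python3 -m inch '[{"x":0,"y":0,"z":0.001,"turn":0,"gripper":1},{"x":0,"y":0,"z":0.002,"turn":0,"gripper":1},{"x":0,"y":0,"z":0.003,"turn":0,"gripper":1},{"x":0,"y":0,"z":0.004,"turn":0,"gripper":1},{"x":0,"y":0,"z":0.005,"turn":0,"gripper":1},{"x":0,"y":0,"z":0.006,"turn":0,"gripper":1},{"x":0,"y":0,"z":0.007,"turn":0,"gripper":1},{"x":0,"y":0,"z":0.008,"turn":0,"gripper":1},{"x":0,"y":0,"z":0.008,"turn":0,"gripper":1},{"x":0,"y":0,"z":0.008,"turn":0,"gripper":1}]'
```

```text
time: 1.45
ee_pos: [654.5, -81.0, 39.8]
tool_rot: [0.707, 0.707, 0.001, 0.001]
contact_force: [0.2, -0.1, -0.5]
opening: 0.001
grasp_force: 0.0
time: 2.7
ee_pos: [654.0, -81.0, 34.9]
tool_rot: [0.707, 0.707, 0.0, 0.0]
contact_force: [-0.2, 0.2, 0.4]
opening: 0.002
grasp_force: 0.0
```

```bash
python3 -m inch '[{"x":0,"y":0,"z":0.002,"turn":0,"gripper":1},{"x":0,"y":0,"z":0.003,"turn":0,"gripper":1},{"x":0,"y":0,"z":0.004,"turn":0,"gripper":1},{"x":0,"y":0,"z":0.005,"turn":0,"gripper":1},{"x":0,"y":0,"z":0.006,"turn":0,"gripper":1},{"x":0,"y":0,"z":0.007,"turn":0,"gripper":1},{"x":0,"y":0,"z":0.008,"turn":0,"gripper":1},{"x":0,"y":0,"z":0.009,"turn":0,"gripper":1},{"x":0,"y":0,"z":0.01,"turn":0,"gripper":1},{"x":0,"y":0,"z":0.01,"turn":0,"gripper":1}]'
```

```text
time: 3.95
ee_pos: [654.0, -81.0, 29.8]
tool_rot: [0.707, 0.707, 0.0, -0.0]
contact_force: [0.9, -0.4, -0.3]
opening: 0.001
grasp_force: 0.0
```

```bash
for k in 1; do python3 -m inch '[{"x":0,"y":0,"z":0.001,"turn":0,"gripper":1},{"x":0,"y":0,"z":0.002,"turn":0,"gripper":1},{"x":0,"y":0,"z":0.003,"turn":0,"gripper":1},{"x":0,"y":0,"z":0.004,"turn":0,"gripper":1},{"x":0,"y":0,"z":0.005,"turn":0,"gripper":1},{"x":0,"y":0,"z":0.006,"turn":0,"gripper":1},{"x":0,"y":0,"z":0.006,"turn":0,"gripper":1},{"x":0,"y":0,"z":0.006,"turn":0,"gripper":1},{"x":0,"y":0,"z":0.006,"turn":0,"gripper":1},{"x":0,"y":0,"z":0.006,"turn":0,"gripper":1}]'; done
```

```text
time: 5.2
ee_pos: [654.1, -81.0, 26.9]
tool_rot: [0.707, 0.707, 0.0, 0.0]
contact_force: [-0.2, 0.3, -0.8]
opening: -0.001
grasp_force: 0.0
```

```bash
python3 -m inch '[{"x":0,"y":0,"z":0.001,"turn":0,"gripper":1},{"x":0,"y":0,"z":0.002,"turn":0,"gripper":1},{"x":0,"y":0,"z":0.003,"turn":0,"gripper":1},{"x":0,"y":0,"z":0.004,"turn":0,"gripper":1},{"x":0,"y":0,"z":0.005,"turn":0,"gripper":1},{"x":0,"y":0,"z":0.006,"turn":0,"gripper":1},{"x":0,"y":0,"z":0.006,"turn":0,"gripper":1},{"x":0,"y":0,"z":0.006,"turn":0,"gripper":1},{"x":0,"y":0,"z":0.006,"turn":0,"gripper":1},{"x":0,"y":0,"z":0.006,"turn":0,"gripper":1}]'
```

```text
time: 6.45
ee_pos: [654.1, -81.0, 24.8]
tool_rot: [0.707, 0.707, 0.0, 0.0]
contact_force: [-1.4, 0.7, 6.3]
opening: 0.0
grasp_force: 3.0
```

```bash
cat > avg.py <<'E'
from h import *
z=[]
for i in range(6): bot.capture("wrist"); s=bot.read_state(); z.append([s["ee_pos"][2],s["contact_force"][2]])
print(np.round(z,2).tolist(),np.mean(z,0))
E
python3 avg.py
python3 -m inch '[{"x":0,"y":0,"z":-0.06,"turn":0,"gripper":1},{"x":0,"y":0,"z":-0.12,"turn":0,"gripper":1},{"x":0.12,"y":-0.02,"z":-0.12,"turn":0,"gripper":1},{"x":0.2,"y":-0.04,"z":-0.12,"turn":0,"gripper":1},{"x":0.256,"y":-0.044,"z":-0.12,"turn":0,"gripper":1},{"x":0.256,"y":-0.044,"z":-0.1,"turn":0,"gripper":1},{"x":0.256,"y":-0.044,"z":-0.08,"turn":0,"gripper":1},{"x":0.256,"y":-0.044,"z":-0.075,"turn":0,"gripper":1},{"x":0.256,"y":-0.044,"z":-0.075,"turn":0,"gripper":1},{"x":0.256,"y":-0.044,"z":-0.075,"turn":0,"gripper":1}]'
python3 -m inch '[{"x":0,"y":0,"z":0.001,"turn":0,"gripper":1},{"x":0,"y":0,"z":0.002,"turn":0,"gripper":1},{"x":0,"y":0,"z":0.003,"turn":0,"gripper":1},{"x":0,"y":0,"z":0.004,"turn":0,"gripper":1},{"x":0,"y":0,"z":0.005,"turn":0,"gripper":1},{"x":0,"y":0,"z":0.006,"turn":0,"gripper":1},{"x":0,"y":0,"z":0.007,"turn":0,"gripper":1},{"x":0,"y":0,"z":0.008,"turn":0,"gripper":1},{"x":0,"y":0,"z":0.0085,"turn":0,"gripper":1},{"x":0,"y":0,"z":0.0085,"turn":0,"gripper":1}]'; python3 avg.py
```

```text
[[24.82, 4.97], [24.86, 5.43], [24.8, 6.05], [24.83, 6.48], [24.81, 6.51], [24.83, 6.54]] [24.8244904   5.99920805]
time: 8.0
ee_pos: [632.3, 46.4, 61.5]
tool_rot: [0.707, 0.707, 0.0, 0.0]
contact_force: [0.4, -0.5, -0.8]
opening: -0.001
grasp_force: 0.0
time: 9.25
ee_pos: [632.0, 47.0, 58.1]
tool_rot: [0.707, 0.707, 0.0, 0.0]
contact_force: [-2.2, 0.8, 5.1]
opening: -0.001
grasp_force: 3.0
[[58.07, 5.42], [58.09, 5.84], [58.05, 5.89], [58.09, 5.88], [58.07, 6.84], [58.05, 5.16]] [58.07110075  5.83901566]
```

```bash
python3 -m inch '[{"x":0,"y":0,"z":-0.12,"turn":0,"gripper":1},{"x":-0.1,"y":0,"z":-0.24,"turn":0,"gripper":-1},{"x":-0.2,"y":-0.1,"z":-0.346,"turn":0,"gripper":-1},{"x":-0.3,"y":-0.15,"z":-0.346,"turn":0,"gripper":-1},{"x":-0.4,"y":-0.224,"z":-0.346,"turn":0,"gripper":-1},{"x":-0.5,"y":-0.224,"z":-0.346,"turn":0,"gripper":-1},{"x":-0.62,"y":-0.224,"z":-0.346,"turn":0,"gripper":-1},{"x":-0.74,"y":-0.224,"z":-0.346,"turn":0,"gripper":-1},{"x":-0.774,"y":-0.224,"z":-0.346,"turn":0,"gripper":-1},{"x":-0.774,"y":-0.224,"z":-0.346,"turn":0,"gripper":-1}]'; python3 - <<'E'
from h import *
c=cap("wrist","w2")
for b in blobs(c,10,400,20000,120): print(np.round(b,1).tolist())
c=cap("scene"); 
cv2.imwrite("pics/tray.png",c["img"][320:480,400:600])
E
```

```text
time: 10.8
ee_pos: [519.7, -340.8, 229.4]
tool_rot: [0.708, 0.706, 0.0, -0.001]
contact_force: [0.4, 0.0, -0.1]
opening: 1.003
grasp_force: 0.0
[516.6, 460.7, 800.1, -690.4, 83.0, 88.7, 90.0, 4717.7]
[126.1, 460.8, 240.1, -690.0, 83.1, 90.1, 90.0, 4716.4]
[321.3, 223.7, 520.7, -357.4, 36.3, 35.3, 89.9, 996.4]
[411.4, 220.8, 619.9, -354.4, 44.7, 45.1, 47.0, 1586.2]
[235.2, 219.4, 426.7, -352.4, 45.4, 45.1, 68.5, 1951.2]
[230.4, 127.8, 429.3, -256.7, 35.2, 36.4, 6.7, 1192.9]
[319.7, 132.3, 519.6, -261.8, 55.7, 35.6, 77.9, 1877.3]
[421.7, 124.8, 622.3, -254.6, 61.0, 28.5, 36.6, 1669.8]
[224.0, 27.3, 430.2, -167.9, 48.4, 43.6, 48.4, 1571.5]
```

View pics/w2.png

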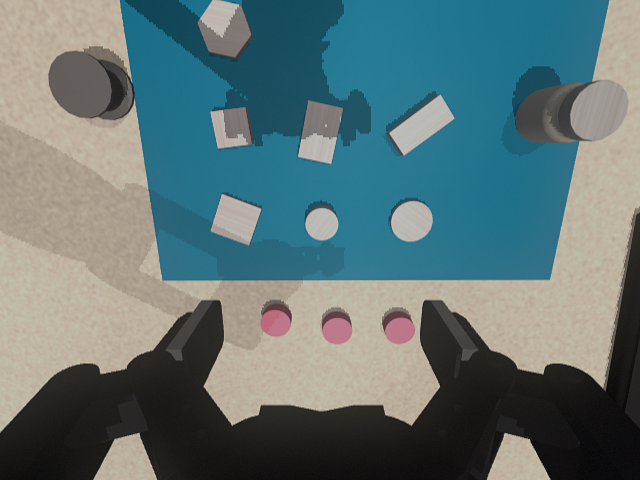

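```bash
cat > go.py <<'E'
import sys,numpy as np
from scipy.spatial.transform import Rotation as R
from plant import bot
# usage: go.py "x y z psi" ... ; psi = world angle (deg) of closing axis (mod 180), '-' fields keep current
s=bot.read_state(); M=R.from_quat(s["tool_rot"]); p=s["ee_pos"]; y=M.as_matrix()[:,1]; psi0=np.degrees(np.arctan2(y[1],y[0]))
print("at",p.round(1),"psi",psi0.round(1),"F",s["contact_force"].round(1),"open",round(float(s["opening"])*85,1),"q6",round(float(s["qpos"][5]),2),"t",round(float(s["time"]),1))
for a in sys.argv[1:]:
    v=a.split(); t=np.array([p[i] if v[i]=="-" else float(v[i]) for i in range(3)])
    d=M.inv().apply(t-p)/500; tn=0 if v[3]=="-" else -((float(v[3])-psi0+90)%180-90)/180
    print(a,"->",d.round(3).tolist(),"turn",round(tn,3))
E
python3 -m inch '[{"x":0.1,"y":0.1,"z":0.05,"turn":0.06,"gripper":-1},{"x":0.172,"y":0.205,"z":0.1,"turn":0.12,"gripper":-1},{"x":0.172,"y":0.205,"z":0.15,"turn":0.18,"gripper":-1},{"x":0.172,"y":0.205,"z":0.22,"turn":0.24,"gripper":-1},{"x":0.172,"y":0.205,"z":0.3,"turn":0.297,"gripper":-1},{"x":0.172,"y":0.205,"z":0.38,"turn":0.297,"gripper":-1},{"x":0.172,"y":0.205,"z":0.44,"turn":0.297,"gripper":-1},{"x":0.172,"y":0.205,"z":0.457,"turn":0.297,"gripper":-1},{"x":0.172,"y":0.205,"z":0.457,"turn":0.297,"gripper":-1},{"x":0.172,"y":0.205,"z":0.457,"turn":0.297,"gripper":1}]'
python3 -m inch '[{"x":0,"y":0,"z":0,"turn":0,"gripper":1},{"x":0,"y":0,"z":0,"turn":0,"gripper":1},{"x":0,"y":0,"z":0,"turn":0,"gripper":1},{"x":0,"y":0,"z":0,"turn":0,"gripper":1},{"x":0,"y":0,"z":-0.05,"turn":0,"gripper":1},{"x":0,"y":0,"z":-0.15,"turn":0,"gripper":1},{"x":0,"y":0,"z":-0.25,"turn":0.05,"gripper":1},{"x":0,"y":0,"z":-0.35,"turn":0.1,"gripper":1},{"x":0,"y":0,"z":-0.44,"turn":0.149,"gripper":1},{"x":0,"y":0,"z":-0.44,"turn":0.149,"gripper":1}]'; python3 go.py "650 -70 220 -80.3"
```

```text
time: 12.15
ee_pos: [623.7, -253.9, 3.4]
tool_rot: [0.949, 0.314, 0.001, 0.001]
contact_force: [0.7, 0.0, 0.5]
opening: 0.817
grasp_force: 0.0
time: 13.4
ee_pos: [624.1, -254.7, 225.9]
tool_rot: [0.996, 0.085, 0.004, 0.002]
contact_force: [1.2, -0.2, -0.5]
opening: 0.31
grasp_force: 59.7
at [ 624.1 -254.7  225.9] psi -80.3 F [ 1.2 -0.2 -0.5] open 26.4 q6 1.0 t 13.4
650 -70 220 -80.3 -> [0.113, -0.355, 0.011] turn 0.0
```

```bash
python3 go.py "590 -10 226 -80.3"; python3 -m inch '[{"x":-0.05,"y":-0.1,"z":0,"turn":0,"gripper":1},{"x":-0.1,"y":-0.2,"z":0,"turn":0,"gripper":1},{"x":-0.15,"y":-0.3,"z":0,"turn":0,"gripper":1},{"x":-0.15,"y":-0.4,"z":0,"turn":0,"gripper":1},{"x":-0.15,"y":-0.47,"z":0,"turn":0,"gripper":1},{"x":-0.15,"y":-0.47,"z":0,"turn":0,"gripper":1},{"x":-0.15,"y":-0.47,"z":0,"turn":0,"gripper":1},{"x":-0.15,"y":-0.47,"z":0,"turn":0,"gripper":1},{"x":-0.15,"y":-0.47,"z":0,"turn":0,"gripper":1},{"x":-0.15,"y":-0.47,"z":0,"turn":0,"gripper":1}]'; python3 - <<'E'
from h import *
import pickle
c=cap("wrist","w3"); pickle.dump(c,open("w3.pkl","wb"))
E
python3 go.py
```

```text
at [ 624.1 -254.7  225.9] psi -80.3 F [ 1.2 -0.2 -0.5] open 26.4 q6 1.0 t 13.4
590 -10 226 -80.3 -> [0.015, -0.494, -0.002] turn 0.0
time: 14.65
ee_pos: [509.0, -35.6, 221.4]
tool_rot: [0.996, 0.084, -0.0, 0.0]
contact_force: [-0.7, 0.5, -0.4]
opening: 0.311
grasp_force: 59.6
at [509.  -35.4 221.5] psi -80.3 F [ 0.2 -0.6 -1.5] open 26.2 q6 1.31 t 14.7
```

View pics/w3.png

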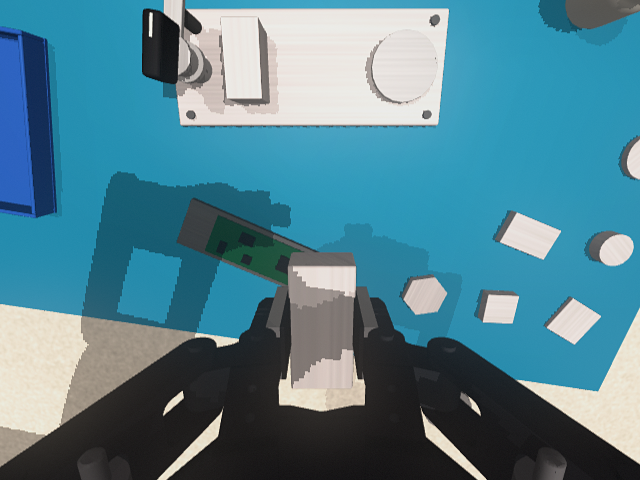

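```bash
python3 - <<'E'
import pickle,m
from m import *
m.c=pickle.load(open("w3.pkl","rb"))
show("ped",[(371.5,66),(406,30),(437.5,66),(402,102)],25)
show("ledge",[(222,17),(257,15),(264,102),(226,101)],58)
show("base bottom edge",[(181,125),(439,124)],12)
show("base right edge",[(448,10),(439,124)],12)
show("sp18 bar", [(289,265),(355,264),(354,388),(292,388)],222+15)
for n,uv in [("hex",(425,294)),]: show(n,[uv],10)
E
python3 go.py
```

```text
ped [[651.0, -56.0], [684.0, -80.0], [661.0, -114.0], [626.0, -90.0]] mean [655.6 -85. ] sides [40.7 41.8 42.5 42.3] ang [ -35.8 -123.4  145.    54.2]
ledge [[659.0, 70.0], [665.0, 44.0], [603.0, 31.0], [598.0, 62.0]] mean [631.1  51.6] sides [27.5 63.4 31.8 61.2] ang [ -77.5 -168.2   98.3    7.9]
base bottom edge [[571.0, 116.0], [614.0, -133.0]] mean [592.6  -8.5] sides [253.3 253.3] ang [-80.1  99.9]
base right edge [[709.0, -115.0], [614.0, -133.0]] mean [ 661.9 -124.2] sides [96.8 96.8] ang [-169.2   10.8]
sp18 bar [[534.0, -17.0], [539.0, -43.0], [480.0, -54.0], [475.0, -27.0]] mean [506.8 -35.2] sides [26.4 60.  28.  59.6] ang [ -79.4 -169.1   99.7    9.4]
hex [[433.0, -168.0]] mean [ 433.  -167.8] sides [0.] ang [0.]
at [509.  -35.4 221.5] psi -80.3 F [ 0.2 -0.6 -1.5] open 26.2 q6 1.31 t 14.7
```

```bash
python3 go.py "657.5 -85.2 60 -80" "657.5 -85.2 28 -80"
```

```text
at [509.  -35.4 221.5] psi -80.3 F [ 0.2 -0.6 -1.5] open 26.2 q6 1.31 t 14.7
657.5 -85.2 60 -80 -> [0.276, 0.148, 0.323] turn -0.002
657.5 -85.2 28 -80 -> [0.276, 0.148, 0.387] turn -0.002
```

```bash
python3 -m inch '[{"x":0.1,"y":0.05,"z":0.05,"turn":-0.002,"gripper":1},{"x":0.2,"y":0.1,"z":0.1,"turn":-0.002,"gripper":1},{"x":0.276,"y":0.148,"z":0.2,"turn":-0.002,"gripper":1},{"x":0.276,"y":0.148,"z":0.28,"turn":-0.002,"gripper":1},{"x":0.276,"y":0.148,"z":0.323,"turn":-0.002,"gripper":1},{"x":0.276,"y":0.148,"z":0.35,"turn":-0.002,"gripper":1},{"x":0.276,"y":0.148,"z":0.37,"turn":-0.002,"gripper":1},{"x":0.276,"y":0.148,"z":0.38,"turn":-0.002,"gripper":1},{"x":0.276,"y":0.148,"z":0.38,"turn":-0.002,"gripper":1},{"x":0.276,"y":0.148,"z":0.38,"turn":-0.002,"gripper":1}]'; python3 go.py "657.5 -85.2 27 -80"
```

```text
time: 15.95
ee_pos: [658.0, -84.7, 32.5]
tool_rot: [0.996, 0.088, 0.001, 0.0]
contact_force: [0.3, 0.5, -0.6]
opening: 0.312
grasp_force: 59.6
at [658.  -84.7  32.5] psi -79.9 F [ 0.3  0.5 -0.6] open 26.5 q6 1.25 t 15.9
657.5 -85.2 27 -80 -> [-0.001, 0.001, 0.011] turn 0.0
```

```bash
python3 -m inch '[{"x":-0.001,"y":0.001,"z":0.004,"turn":0,"gripper":1},{"x":-0.001,"y":0.001,"z":0.007,"turn":0,"gripper":1},{"x":-0.001,"y":0.001,"z":0.009,"turn":0,"gripper":1},{"x":-0.001,"y":0.001,"z":0.01,"turn":0,"gripper":1},{"x":-0.001,"y":0.001,"z":0.011,"turn":0,"gripper":1},{"x":-0.001,"y":0.001,"z":0.011,"turn":0,"gripper":1},{"x":-0.001,"y":0.001,"z":0.011,"turn":0,"gripper":1},{"x":-0.001,"y":0.001,"z":0.011,"turn":0,"gripper":1},{"x":-0.001,"y":0.001,"z":0.011,"turn":0,"gripper":1},{"x":-0.001,"y":0.001,"z":0.011,"turn":0,"gripper":1}]'; python3 go.py
```

```text
time: 17.2
ee_pos: [657.0, -85.3, 27.3]
tool_rot: [0.996, 0.088, 0.0, 0.0]
contact_force: [-2.8, 0.7, 7.6]
opening: 0.308
grasp_force: 60.6
at [657.  -85.3  27.3] psi -79.9 F [-2.8  0.7  7.6] open 26.2 q6 1.25 t 17.2
```

```bash
python3 go.py "520.7 -355.8 120 -80"; python3 -m inch '[{"x":0,"y":0,"z":0,"turn":0,"gripper":-0.3},{"x":0,"y":0,"z":0,"turn":0,"gripper":-0.3},{"x":0,"y":0,"z":0,"turn":0,"gripper":-0.3},{"x":0,"y":0,"z":-0.02,"turn":0,"gripper":-0.3},{"x":0,"y":0,"z":-0.12,"turn":0,"gripper":-1},{"x":0,"y":0,"z":-0.24,"turn":0,"gripper":-1},{"x":0,"y":0,"z":-0.3,"turn":0,"gripper":-1},{"x":-0.1,"y":0,"z":-0.38,"turn":0,"gripper":-1},{"x":-0.15,"y":0,"z":-0.38,"turn":0,"gripper":-1},{"x":-0.15,"y":0,"z":-0.38,"turn":0,"gripper":-1}]'; python3 - <<'E'
from h import *
c=cap("wrist","w4")
cv2.imwrite("pics/w4c.png",cv2.resize(c["img"][0:320,150:550],None,fx=1.8,fy=1.8,interpolation=cv2.INTER_CUBIC))
for p in [(655.9,-85.4,43),(655.9,-85.4,25),(643.8,-16.5,58)]: print(proj(c,p).round(0))
import pickle; pickle.dump(c,open("w4.pkl","wb"))
E
python3 go.py "520.7 -355.8 120 -80"
```

```text
at [657.  -85.3  27.3] psi -79.9 F [-2.8  0.7  7.6] open 26.2 q6 1.25 t 17.2
520.7 -355.8 120 -80 -> [-0.363, 0.485, -0.185] turn 0.0
time: 18.45
ee_pos: [582.1, -98.6, 217.8]
tool_rot: [0.996, 0.087, 0.001, 0.0]
contact_force: [1.8, 0.2, 0.3]
opening: 1.0
grasp_force: 0.0
[[323. 138.]]
[[322. 138.]]
[[241. 138.]]
at [583.2 -98.5 217.1] psi -79.9 F [ 0.7 -0.5  0.1] open 85.0 q6 1.21 t 18.5
520.7 -355.8 120 -80 -> [-0.213, 0.485, 0.194] turn 0.0
```

View pics/w4c.png

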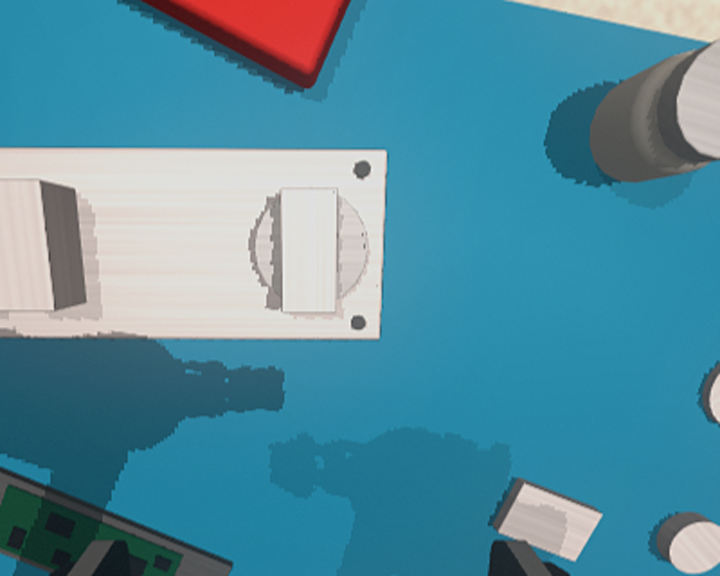

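```bash
python3 -m inch '[{"x":-0.05,"y":0.1,"z":0,"turn":0,"gripper":-1},{"x":-0.1,"y":0.2,"z":0,"turn":0,"gripper":-1},{"x":-0.15,"y":0.3,"z":0.05,"turn":0,"gripper":-1},{"x":-0.2,"y":0.4,"z":0.12,"turn":0,"gripper":-1},{"x":-0.213,"y":0.485,"z":0.2,"turn":0,"gripper":-1},{"x":-0.213,"y":0.485,"z":0.28,"turn":0,"gripper":-1},{"x":-0.213,"y":0.485,"z":0.35,"turn":0,"gripper":-1},{"x":-0.213,"y":0.485,"z":0.38,"turn":0,"gripper":-1},{"x":-0.213,"y":0.485,"z":0.38,"turn":0,"gripper":-1},{"x":-0.213,"y":0.485,"z":0.38,"turn":0,"gripper":-1}]'; python3 go.py "520.7 -355.8 2 -80"
```

```text
time: 19.75
ee_pos: [522.1, -356.3, 27.5]
tool_rot: [0.996, 0.088, 0.001, 0.001]
contact_force: [0.4, 0.2, 0.4]
opening: 0.999
grasp_force: 0.0
at [ 522.1 -356.3   27.5] psi -79.9 F [0.4 0.2 0.4] open 84.9 q6 0.78 t 19.8
520.7 -355.8 2 -80 -> [-0.003, -0.002, 0.051] turn 0.001
```

```bash
python3 -m inch '[{"x":-0.003,"y":-0.001,"z":0.03,"turn":0,"gripper":-1},{"x":-0.003,"y":-0.001,"z":0.051,"turn":0,"gripper":-1},{"x":-0.003,"y":-0.001,"z":0.051,"turn":0,"gripper":1},{"x":-0.003,"y":-0.001,"z":0.051,"turn":0,"gripper":1},{"x":-0.003,"y":-0.001,"z":0.051,"turn":0,"gripper":1},{"x":-0.003,"y":-0.001,"z":0.051,"turn":0,"gripper":1},{"x":-0.003,"y":-0.001,"z":0.051,"turn":0,"gripper":1},{"x":-0.003,"y":-0.001,"z":0.051,"turn":0,"gripper":1},{"x":-0.003,"y":-0.001,"z":0.03,"turn":0,"gripper":1},{"x":-0.003,"y":-0.001,"z":-0.07,"turn":0,"gripper":1}]'; python3 go.py "655.9 -85.4 120 -80" "655.9 -85.4 60 -80"
```

```text
time: 21.0
ee_pos: [516.8, -353.9, 58.5]
tool_rot: [0.996, 0.088, -0.003, -0.003]
contact_force: [1.3, 0.1, -1.1]
opening: 0.393
grasp_force: 59.9
at [ 516.8 -353.9   58.5] psi -79.9 F [ 1.3  0.1 -1.1] open 33.4 q6 0.78 t 21.0
655.9 -85.4 120 -80 -> [0.367, -0.481, -0.122] turn 0.0
655.9 -85.4 60 -80 -> [0.368, -0.48, -0.002] turn 0.0
```

```bash
python3 -m inch '[{"x":0.05,"y":-0.05,"z":-0.1,"turn":0,"gripper":1},{"x":0.1,"y":-0.15,"z":-0.14,"turn":0,"gripper":1},{"x":0.2,"y":-0.25,"z":-0.14,"turn":0,"gripper":1},{"x":0.28,"y":-0.35,"z":-0.14,"turn":0,"gripper":1},{"x":0.361,"y":-0.44,"z":-0.14,"turn":0,"gripper":1},{"x":0.361,"y":-0.485,"z":-0.14,"turn":0,"gripper":1},{"x":0.361,"y":-0.485,"z":-0.06,"turn":0,"gripper":1},{"x":0.361,"y":-0.485,"z":0.01,"turn":0,"gripper":1},{"x":0.361,"y":-0.485,"z":0.01,"turn":0,"gripper":1},{"x":0.361,"y":-0.485,"z":0.01,"turn":0,"gripper":1}]'; python3 - <<'E'
from h import *
import pickle
c=cap("wrist","w5"); pickle.dump(c,open("w5.pkl","wb"))
E
python3 go.py "655.9 -85.4 45 -80"
```

```text
time: 22.25
ee_pos: [655.3, -85.4, 57.4]
tool_rot: [0.996, 0.088, 0.001, 0.0]
contact_force: [-0.1, 0.0, -0.3]
opening: 0.394
grasp_force: 59.9
at [655.7 -85.5  57.9] psi -79.9 F [-0.6 -0.1 -0. ] open 33.6 q6 1.25 t 22.3
655.9 -85.4 45 -80 -> [0.0, -0.0, 0.026] turn 0.0
```

View pics/w5.png

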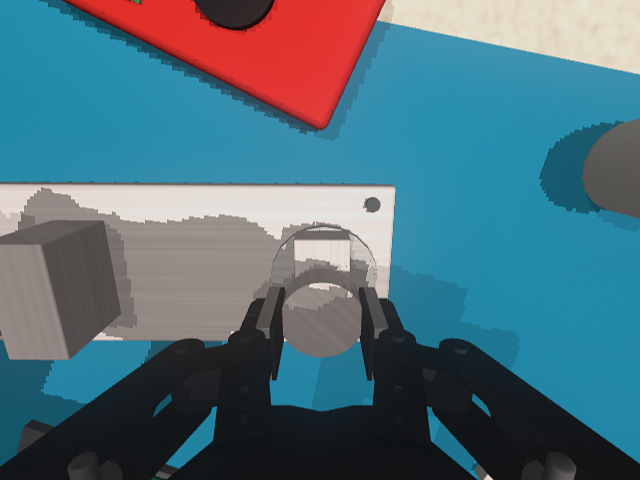

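```bash
python3 - <<'E'
import pickle,m
from m import *
m.c=pickle.load(open("w5.pkl","rb"))
show("disc",[(280,320),(321,283),(362,320),(321,358)],72)
show("bar end",[(293,239),(349,238)],43)
E
python3 -m inch '[{"x":0,"y":0,"z":0.008,"turn":0,"gripper":1},{"x":0,"y":0,"z":0.014,"turn":0,"gripper":1},{"x":0,"y":0,"z":0.02,"turn":0,"gripper":1},{"x":0,"y":0,"z":0.023,"turn":0,"gripper":1},{"x":0,"y":0,"z":0.024,"turn":0,"gripper":1},{"x":0,"y":0,"z":0.025,"turn":0,"gripper":1},{"x":0,"y":0,"z":0.025,"turn":0,"gripper":1},{"x":0,"y":0,"z":0.025,"turn":0,"gripper":1},{"x":0,"y":0,"z":0.025,"turn":0,"gripper":1},{"x":0,"y":0,"z":0.025,"turn":0,"gripper":1}]'; python3 go.py "655.9 -85.4 45 -80"
```

```text
disc [[654.0, -67.0], [674.0, -81.0], [660.0, -101.0], [639.0, -87.0]] mean [656.7 -83.8] sides [24.4 24.4 25.7 25.7] ang [ -35.4 -124.4  147.4   52.7]
bar end [[682.0, -66.0], [687.0, -92.0]] mean [684.1 -78.9] sides [27. 27.] ang [-78.8 101.2]
time: 23.55
ee_pos: [654.4, -85.2, 44.1]
tool_rot: [0.996, 0.088, 0.0, 0.0]
contact_force: [-2.8, 0.3, 5.4]
opening: 0.394
grasp_force: 60.1
at [654.4 -85.2  44.1] psi -79.9 F [-2.8  0.3  5.4] open 33.5 q6 1.25 t 23.6
655.9 -85.4 45 -80 -> [0.003, 0.001, -0.002] turn 0.0
```

```bash
python3 -m inch '[{"x":0,"y":0,"z":0,"turn":0,"gripper":-0.3},{"x":0,"y":0,"z":0,"turn":0,"gripper":-0.3},{"x":0,"y":0,"z":0,"turn":0,"gripper":-0.3},{"x":0,"y":0,"z":-0.02,"turn":0,"gripper":-0.3},{"x":0,"y":0,"z":-0.1,"turn":0,"gripper":-0.3},{"x":0,"y":0,"z":-0.2,"turn":0,"gripper":-1},{"x":0,"y":0,"z":-0.3,"turn":0,"gripper":-1},{"x":0,"y":0,"z":-0.38,"turn":0,"gripper":-1},{"x":0,"y":0,"z":-0.38,"turn":0,"gripper":-1},{"x":0,"y":0,"z":-0.38,"turn":0,"gripper":-1}]'; python3 go.py "443 -4 230 -14.8"
```

```text
time: 24.8
ee_pos: [654.0, -85.1, 233.2]
tool_rot: [0.996, 0.088, -0.0, -0.0]
contact_force: [0.4, 0.3, 0.0]
opening: 1.001
grasp_force: 0.0
at [654.  -85.1 233.2] psi -79.9 F [0.4 0.3 0. ] open 85.1 q6 1.25 t 24.8
443 -4 230 -14.8 -> [-0.387, -0.234, 0.007] turn -0.362
```

```bash
python3 -m inch '[{"x":-0.1,"y":-0.05,"z":0,"turn":-0.05,"gripper":-1},{"x":-0.2,"y":-0.1,"z":0,"turn":-0.1,"gripper":-1},{"x":-0.3,"y":-0.15,"z":0,"turn":-0.15,"gripper":-1},{"x":-0.387,"y":-0.234,"z":0,"turn":-0.2,"gripper":-1},{"x":-0.387,"y":-0.234,"z":0,"turn":-0.25,"gripper":-1},{"x":-0.387,"y":-0.234,"z":0,"turn":-0.3,"gripper":-1},{"x":-0.387,"y":-0.234,"z":0,"turn":-0.362,"gripper":-1},{"x":-0.387,"y":-0.234,"z":0,"turn":-0.362,"gripper":-1},{"x":-0.387,"y":-0.234,"z":0,"turn":-0.362,"gripper":-1},{"x":-0.387,"y":-0.234,"z":0,"turn":-0.362,"gripper":-1}]'; python3 - <<'E'
from h import *
import pickle
c=cap("wrist","w6"); pickle.dump(c,open("w6.pkl","wb"))
E
python3 go.py
```

```text
time: 26.05
ee_pos: [443.3, -3.9, 233.2]
tool_rot: [0.793, 0.61, -0.0, -0.0]
contact_force: [0.3, -0.9, 0.4]
opening: 0.998
grasp_force: 0.0
at [443.4  -3.9 233.3] psi -14.8 F [ 0.1 -0.7 -0.7] open 85.0 q6 0.22 t 26.1
```

View pics/w6.png

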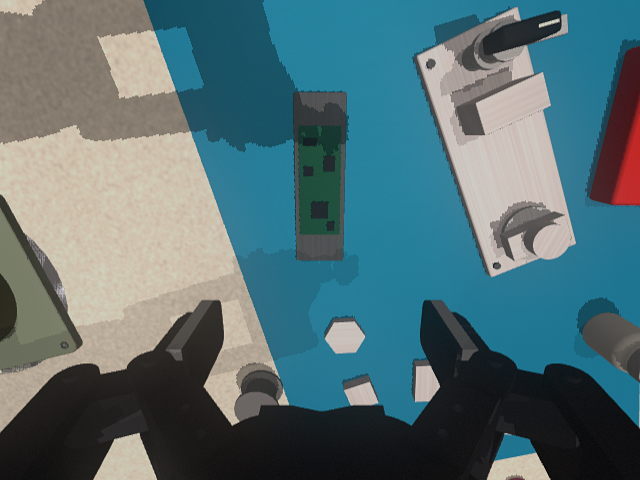

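```bash
python3 - <<'E'
import pickle,m
from m import *
m.c=pickle.load(open("w6.pkl","rb"))
show("carrier",[(295,92.5),(347,93),(344,260),(297,260)],8)
show("hex",[(325,332),(336,318),(359,318),(365,334),(354,351),(332,351)],10)
E
python3 go.py "450 23 80 -14.8"
```

```text
carrier [[449.0, 117.0], [499.0, 103.0], [454.0, -69.0], [401.0, -56.0]] mean [450.8  23.6] sides [ 52.  178.   54.3 178.5] ang [ -15.3 -104.7  165.2   74.6]
hex [[409.0, -154.0], [427.0, -139.0], [454.0, -146.0], [456.0, -170.0], [437.0, -190.0], [411.0, -183.0]] mean [ 432.3 -163.8] sides [23.5 27.9 23.7 27.6 27.6 28.6] ang [  40.8  -14.8  -84.7 -132.6  165.2   93.2]
at [443.4  -3.9 233.3] psi -14.8 F [ 0.1 -0.7 -0.7] open 85.0 q6 0.22 t 26.1
450 23 80 -14.8 -> [0.055, -0.001, 0.307] turn -0.0
```

```bash
python3 -m inch '[{"x":0.03,"y":0,"z":0.1,"turn":0,"gripper":-1},{"x":0.057,"y":0,"z":0.2,"turn":0,"gripper":-1},{"x":0.057,"y":0,"z":0.3,"turn":0,"gripper":-1},{"x":0.057,"y":0,"z":0.38,"turn":0,"gripper":-1},{"x":0.057,"y":0,"z":0.44,"turn":0,"gripper":-1},{"x":0.057,"y":0,"z":0.47,"turn":0,"gripper":-1},{"x":0.057,"y":0,"z":0.47,"turn":0,"gripper":-1},{"x":0.057,"y":0,"z":0.47,"turn":0,"gripper":-1},{"x":0.057,"y":0,"z":0.47,"turn":0,"gripper":-1},{"x":0.057,"y":0,"z":0.47,"turn":0,"gripper":-1}]'; python3 go.py "450.8 23.6 -2.5 -15"
python3 -m inch '[{"x":0,"y":0,"z":0,"turn":0,"gripper":1},{"x":0,"y":0,"z":0,"turn":0,"gripper":1},{"x":0,"y":0,"z":0,"turn":0,"gripper":1},{"x":0,"y":0,"z":0,"turn":0,"gripper":1},{"x":0,"y":0,"z":0,"turn":0,"gripper":1},{"x":0,"y":0,"z":0,"turn":0,"gripper":1},{"x":0,"y":0,"z":-0.02,"turn":0,"gripper":1},{"x":0,"y":0,"z":-0.08,"turn":0,"gripper":1},{"x":0,"y":0,"z":-0.08,"turn":0,"gripper":1},{"x":0,"y":0,"z":-0.08,"turn":0,"gripper":1}]'; python3 go.py
```

```text
time: 27.35
ee_pos: [451.2, 23.7, -0.8]
tool_rot: [0.792, 0.61, 0.001, 0.0]
contact_force: [0.2, -0.3, -0.6]
opening: 1.001
grasp_force: 0.0
at [451.2  23.7  -0.8] psi -14.8 F [ 0.2 -0.3 -0.6] open 85.1 q6 0.28 t 27.4
450.8 23.6 -2.5 -15 -> [-0.0, -0.001, 0.003] turn 0.001
time: 28.6
ee_pos: [450.2, 23.7, 38.1]
tool_rot: [0.792, 0.61, -0.0, -0.0]
contact_force: [0.7, 0.4, -1.7]
opening: 0.605
grasp_force: 64.0
at [450.2  23.7  38.1] psi -14.8 F [ 0.7  0.4 -1.7] open 51.4 q6 0.28 t 28.6
```

```bash
python3 go.py "643.8 -16.5 150 10" "643.8 -16.5 75 10"
```

```text
at [450.2  23.7  38.1] psi -14.8 F [ 0.7  0.4 -1.7] open 51.4 q6 0.28 t 28.6
643.8 -16.5 150 10 -> [0.021, 0.395, -0.224] turn -0.138
643.8 -16.5 75 10 -> [0.021, 0.395, -0.074] turn -0.138
```

```bash
python3 -m inch '[{"x":0,"y":0,"z":-0.1,"turn":0,"gripper":1},{"x":0,"y":0.05,"z":-0.2,"turn":-0.03,"gripper":1},{"x":0,"y":0.13,"z":-0.24,"turn":-0.06,"gripper":1},{"x":0.01,"y":0.22,"z":-0.24,"turn":-0.1,"gripper":1},{"x":0.021,"y":0.32,"z":-0.24,"turn":-0.138,"gripper":1},{"x":0.021,"y":0.395,"z":-0.24,"turn":-0.138,"gripper":1},{"x":0.021,"y":0.395,"z":-0.18,"turn":-0.138,"gripper":1},{"x":0.021,"y":0.395,"z":-0.11,"turn":-0.138,"gripper":1},{"x":0.021,"y":0.395,"z":-0.09,"turn":-0.138,"gripper":1},{"x":0.021,"y":0.395,"z":-0.09,"turn":-0.138,"gripper":1}]'; python3 - <<'E'
from h import *
import pickle
c=cap("wrist","w7"); pickle.dump(c,open("w7.pkl","wb"))
E
python3 go.py "643.8 -16.5 57 10"
```

```text
time: 29.85
ee_pos: [643.9, -16.4, 82.4]
tool_rot: [0.642, 0.767, -0.001, -0.001]
contact_force: [-0.2, -0.5, -2.2]
opening: 0.603
grasp_force: 65.3
at [644.8 -16.5  83.8] psi 10.1 F [ 0.1  0.4 -2.2] open 51.4 q6 -0.22 t 29.9
643.8 -16.5 57 10 -> [0.0, -0.002, 0.054] turn 0.0
```

View pics/w7.png

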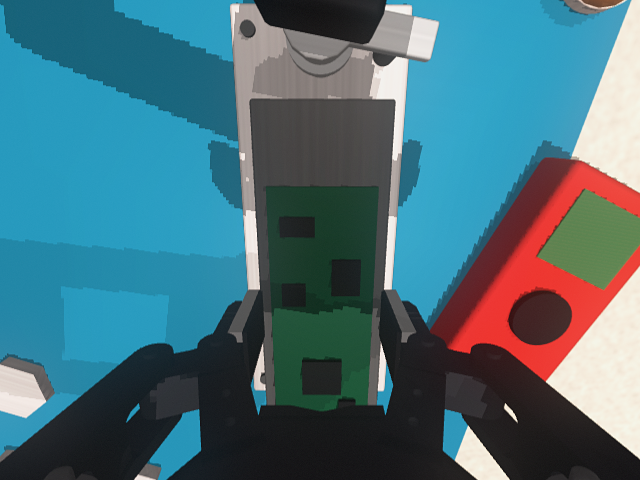

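```bash
python3 - <<'E'
import pickle,m
from m import *
m.c=pickle.load(open("w7.pkl","rb"))
show("end",[(250,99),(395,99)],93)
show("tongue tip",[(437,22),(431,62)],75)
u=np.array([-.1727,.985]); print(np.array([643.8,-16.5])+90*u)
E
python3 -m inch '[{"x":0,"y":-0.001,"z":0.02,"turn":0,"gripper":1},{"x":0,"y":-0.001,"z":0.034,"turn":0,"gripper":1},{"x":0,"y":-0.001,"z":0.042,"turn":0,"gripper":1},{"x":0,"y":-0.001,"z":0.045,"turn":0,"gripper":1},{"x":0,"y":-0.001,"z":0.047,"turn":0,"gripper":1},{"x":0,"y":-0.001,"z":0.048,"turn":0,"gripper":1},{"x":0,"y":-0.001,"z":0.048,"turn":0,"gripper":1},{"x":0,"y":-0.001,"z":0.048,"turn":0,"gripper":1},{"x":0,"y":-0.001,"z":0.048,"turn":0,"gripper":1},{"x":0,"y":-0.001,"z":0.048,"turn":0,"gripper":1}]'; python3 go.py "643.8 -16.5 57 10"
```

```text
end [[605.0, 67.0], [656.0, 76.0]] mean [630.5  71.6] sides [52.2 52.2] ang [  10.1 -169.9]
tongue tip [[669.0, 108.0], [670.0, 94.0]] mean [669.6 101.1] sides [13.9 13.9] ang [-84.  96.]
[628.257  72.15 ]
time: 31.15
ee_pos: [643.9, -16.6, 59.6]
tool_rot: [0.642, 0.766, 0.0, 0.0]
contact_force: [-0.3, 0.6, -3.5]
opening: 0.606
grasp_force: 65.3
at [643.9 -16.6  59.6] psi 10.1 F [-0.3  0.6 -3.5] open 51.5 q6 -0.22 t 31.1
643.8 -16.5 57 10 -> [0.0, -0.0, 0.005] turn 0.0
```

```bash
python3 -m inch '[{"x":0,"y":0,"z":0.002,"turn":0,"gripper":1},{"x":0,"y":0,"z":0.003,"turn":0,"gripper":1},{"x":0,"y":0,"z":0.004,"turn":0,"gripper":1},{"x":0,"y":0,"z":0.005,"turn":0,"gripper":1},{"x":0,"y":0,"z":0.006,"turn":0,"gripper":1},{"x":0,"y":0,"z":0.006,"turn":0,"gripper":1},{"x":0,"y":0,"z":0.006,"turn":0,"gripper":1},{"x":0,"y":0,"z":0.006,"turn":0,"gripper":1},{"x":0,"y":0,"z":0.006,"turn":0,"gripper":1},{"x":0,"y":0,"z":0.006,"turn":0,"gripper":1}]'; python3 go.py
```

```text
time: 32.4
ee_pos: [643.9, -16.5, 57.7]
tool_rot: [0.642, 0.766, 0.0, 0.0]
contact_force: [-2.1, 0.8, 5.5]
opening: 0.601
grasp_force: 66.2
at [643.9 -16.5  57.7] psi 10.1 F [-2.1  0.8  5.5] open 51.1 q6 -0.22 t 32.4
```

```bash
python3 -m inch '[{"x":0,"y":0,"z":0,"turn":0,"gripper":-0.8},{"x":0,"y":0,"z":0,"turn":0,"gripper":-0.8},{"x":0,"y":0,"z":0,"turn":0,"gripper":-0.8},{"x":0,"y":0,"z":0,"turn":0,"gripper":-0.8},{"x":0,"y":0,"z":-0.03,"turn":0,"gripper":-0.8},{"x":0,"y":0,"z":-0.1,"turn":0,"gripper":-0.8},{"x":-0.02,"y":0,"z":-0.2,"turn":0,"gripper":-0.8},{"x":-0.02,"y":0,"z":-0.3,"turn":0,"gripper":-0.8},{"x":-0.02,"y":0,"z":-0.36,"turn":0,"gripper":-0.8},{"x":-0.02,"y":0,"z":-0.36,"turn":0,"gripper":-0.8}]'; python3 - <<'E'
from h import *
import pickle
c=cap("wrist","w8"); pickle.dump(c,open("w8.pkl","wb"))
E
python3 go.py
```

```text
time: 33.65
ee_pos: [647.1, -26.5, 240.9]
tool_rot: [0.642, 0.766, 0.002, 0.003]
contact_force: [-0.1, -0.1, -0.4]
opening: 0.898
grasp_force: 0.0
at [646.  -26.4 238.4] psi 10.1 F [-0.4  0.3 -0.9] open 76.4 q6 -0.23 t 33.7
```

View pics/w8.png

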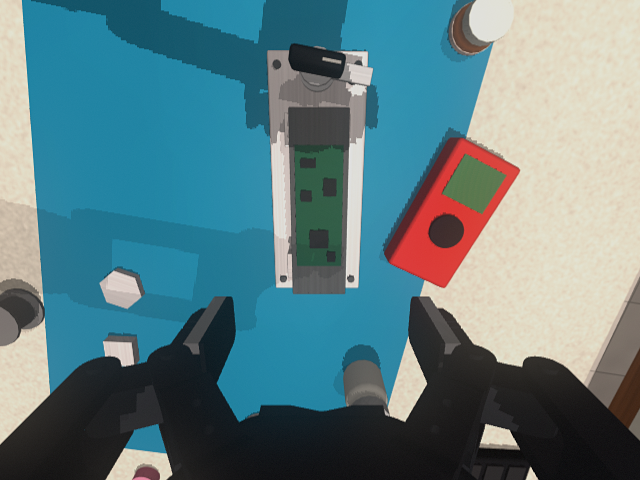

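```bash
python3 - <<'E'
import pickle,m
from m import *
m.c=pickle.load(open("w8.pkl","rb"))
show("carrier",[(288.5,107),(349.5,107.5),(346,293),(292,293)],66.5)
show("bar",[(292,43),(344,53),(343,62),(290,52)],107)
show("tongue",[(373,68),(371,84)],75)
cv2.imwrite("pics/k.png",cv2.resize(cv2.imread("pics/w8.png")[20:120,240:400],None,fx=5,fy=5,interpolation=cv2.INTER_CUBIC))
E
```

```text
carrier [[605.0, 67.0], [657.0, 76.0], [689.0, -99.0], [634.0, -109.0]] mean [646.2 -16.2] sides [ 53.1 178.   55.4 178.2] ang [   9.7  -79.6 -170.1   99.6]
bar [[605.0, 108.0], [643.0, 108.0], [643.0, 102.0], [604.0, 102.0]] mean [623.6 105. ] sides [38.2  5.9 39.2  6. ] ang [   0.5  -85.9 -179.4   84.7]
tongue [[669.0, 108.0], [670.0, 96.0]] mean [669.8 102.4] sides [12.1 12.1] ang [-85.2  94.8]
```

View pics/k.png

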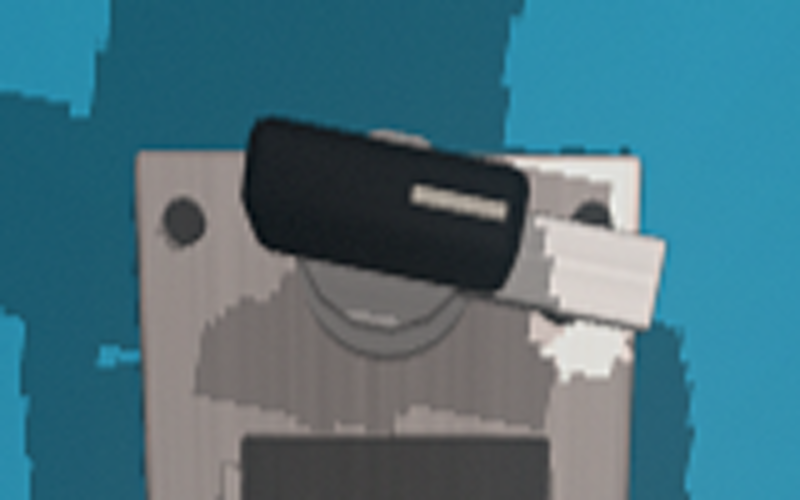

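```bash
python3 - <<'E'
import pickle,m
from m import *
m.c=pickle.load(open("w8.pkl","rb"))
show("base",[(268,51),(367,51.5),(359,287.5),(276,287.5)],12)
show("bartop",[(291.5,44),(345,54.5)],107)
g=cv2.cvtColor(m.c["img"],cv2.COLOR_BGR2GRAY).astype(int)
for r in (105,115,130,200,220,270,280): print(r,g[r,264:300].tolist(),"|",g[r,340:376].tolist())
E
```

```text
base [[572.0, 117.0], [667.0, 134.0], [712.0, -115.0], [614.0, -132.0]] mean [641.6   1. ] sides [ 96.6 252.6  99.3 252.5] ang [   9.9  -79.8 -170.1   99.6]
bartop [[604.0, 107.0], [644.0, 107.0]] mean [624.  107.2] sides [39.4 39.4] ang [   0.3 -179.7]
105 [78, 76, 77, 75, 73, 112, 141, 142, 140, 141, 141, 140, 141, 141, 140, 137, 142, 141, 137, 140, 144, 144, 144, 142, 140, 140, 142, 142, 141, 141, 143, 141, 140, 141, 148, 136] | [153, 140, 143, 143, 142, 140, 114, 116, 123, 152, 149, 153, 152, 152, 148, 150, 150, 149, 150, 151, 150, 150, 151, 146, 145, 127, 78, 83, 82, 83, 82, 83, 82, 82, 82, 81]
115 [78, 77, 77, 76, 72, 100, 131, 142, 140, 139, 143, 141, 141, 142, 142, 139, 140, 143, 139, 139, 123, 152, 150, 152, 90, 59, 63, 63, 64, 65, 65, 63, 64, 64, 66, 65] | [69, 69, 68, 67, 68, 69, 68, 68, 69, 79, 127, 157, 153, 150, 148, 150, 148, 150, 151, 151, 150, 152, 151, 144, 139, 112, 77, 83, 82, 83, 82, 83, 82, 81, 82, 82]
130 [100, 77, 79, 79, 79, 65, 121, 143, 144, 139, 139, 142, 140, 141, 140, 131, 108, 114, 113, 113, 99, 142, 143, 144, 106, 56, 65, 63, 64, 66, 66, 65, 64, 65, 66
[... 883 characters left out ...]

270 [100, 101, 102, 102, 102, 104, 103, 102, 102, 100, 101, 161, 195, 192, 196, 203, 197, 193, 197, 199, 194, 203, 199, 177, 196, 202, 204, 206, 89, 84, 85, 83, 83, 83, 81, 83] | [86, 94, 94, 94, 93, 116, 231, 221, 217, 216, 218, 220, 216, 217, 216, 217, 220, 223, 203, 103, 116, 117, 117, 117, 118, 117, 118, 117, 118, 116, 116, 117, 117, 117, 116, 117]
280 [101, 101, 103, 101, 101, 103, 102, 101, 102, 102, 100, 110, 184, 192, 197, 199, 110, 76, 90, 90, 89, 88, 164, 219, 194, 197, 213, 216, 127, 80, 87, 95, 92, 92, 90, 91] | [95, 93, 92, 93, 95, 139, 225, 194, 83, 89, 91, 91, 88, 95, 195, 222, 220, 223, 178, 106, 117, 117, 116, 117, 116, 115, 116, 116, 116, 116, 117, 117, 115, 116, 114, 116]
```

```bash
python3 go.py "623.3 101.5 140 89.5"
```

```text
at [646.  -26.4 238.4] psi 10.1 F [-0.4  0.3 -0.9] open 76.4 q6 -0.23 t 33.7
623.3 101.5 140 89.5 -> [0.26, -0.0, 0.197] turn -0.441
```

```bash
python3 -m inch '[{"x":0.1,"y":0,"z":0,"turn":-0.055,"gripper":-0.4},{"x":0.2,"y":0,"z":0,"turn":-0.11,"gripper":-0.4},{"x":0.26,"y":0,"z":0.05,"turn":-0.165,"gripper":-0.4},{"x":0.26,"y":0,"z":0.1,"turn":-0.22,"gripper":-0.4},{"x":0.26,"y":0,"z":0.15,"turn":-0.275,"gripper":-0.4},{"x":0.26,"y":0,"z":0.19,"turn":-0.33,"gripper":-0.4},{"x":0.26,"y":0,"z":0.195,"turn":-0.385,"gripper":-0.4},{"x":0.26,"y":0,"z":0.195,"turn":-0.441,"gripper":-0.4},{"x":0.26,"y":0,"z":0.195,"turn":-0.441,"gripper":-0.4},{"x":0.26,"y":0,"z":0.195,"turn":-0.441,"gripper":-0.4}]'; python3 go.py "623.3 101.5 82 89.5"
```

```text
time: 34.95
ee_pos: [622.4, 101.5, 138.4]
tool_rot: [0.006, 1.0, -0.0, -0.001]
contact_force: [-0.1, 0.9, -0.7]
opening: 0.697
grasp_force: 0.0
at [622.4 101.5 138.4] psi 89.3 F [-0.1  0.9 -0.7] open 59.2 q6 -1.42 t 35.0
623.3 101.5 82 89.5 -> [-0.002, -0.0, 0.113] turn -0.001
```

```bash
python3 -m inch '[{"x":-0.002,"y":0,"z":0.06,"turn":0,"gripper":-0.4},{"x":-0.002,"y":0,"z":0.1,"turn":0,"gripper":-0.4},{"x":-0.002,"y":0,"z":0.113,"turn":0,"gripper":-0.4},{"x":-0.002,"y":0,"z":0.113,"turn":0,"gripper":0},{"x":-0.002,"y":0,"z":0.113,"turn":0,"gripper":1},{"x":-0.002,"y":0,"z":0.113,"turn":0,"gripper":1},{"x":-0.002,"y":0,"z":0.113,"turn":0,"gripper":1},{"x":-0.002,"y":0,"z":0.113,"turn":0,"gripper":1},{"x":-0.002,"y":0,"z":0.113,"turn":0,"gripper":1},{"x":-0.002,"y":0,"z":0.113,"turn":0,"gripper":1}]'; python3 go.py; python3 -c "
from plant import bot;print(bot.read_state()['torque'])"
```

```text
time: 36.2
ee_pos: [624.6, 100.6, 83.9]
tool_rot: [0.005, 1.0, -0.001, 0.001]
contact_force: [-1.2, -5.5, 5.5]
opening: 0.149
grasp_force: 60.3
at [624.6 100.6  83.9] psi 89.5 F [-1.2 -5.5  5.5] open 12.7 q6 -1.42 t 36.2
[-0.77561668  0.14932924  0.14883362]
```

```bash
python3 -m inch '[{"x":0,"y":0,"z":0,"turn":0.03,"gripper":1},{"x":0,"y":0,"z":0,"turn":0.07,"gripper":1},{"x":0,"y":0,"z":0,"turn":0.12,"gripper":1},{"x":0,"y":0,"z":0,"turn":0.17,"gripper":1},{"x":0,"y":0,"z":0,"turn":0.22,"gripper":1},{"x":0,"y":0,"z":0,"turn":0.27,"gripper":1},{"x":0,"y":0,"z":0,"turn":0.32,"gripper":1},{"x":0,"y":0,"z":0,"turn":0.37,"gripper":1},{"x":0,"y":0,"z":0,"turn":0.41,"gripper":1},{"x":0,"y":0,"z":0,"turn":0.43,"gripper":1}]'; python3 -m inch '[{"x":0,"y":0,"z":0,"turn":0.01,"gripper":1},{"x":0,"y":0,"z":0,"turn":0.014,"gripper":1},{"x":0,"y":0,"z":0,"turn":0.014,"gripper":1},{"x":0,"y":0,"z":0,"turn":0.014,"gripper":1},{"x":0,"y":0,"z":0,"turn":0.014,"gripper":1},{"x":0,"y":0,"z":0,"turn":0.014,"gripper":1},{"x":0,"y":0,"z":0,"turn":0.014,"gripper":1},{"x":0,"y":0,"z":0,"turn":0.014,"gripper":1},{"x":0,"y":0,"z":0,"turn":0.014,"gripper":1},{"x":0,"y":0,"z":0,"turn":0.014,"gripper":1}]'; python3 go.py; python3 -c "
from plant import bot;print(bot.read_state()['torque'])"
```

```text
time: 37.45
ee_pos: [622.8, 98.4, 83.8]
tool_rot: [0.63, 0.777, -0.003, 0.001]
contact_force: [-4.9, -12.0, 9.2]
opening: 0.151
grasp_force: 61.0
time: 38.7
ee_pos: [622.7, 98.3, 83.9]
tool_rot: [0.646, 0.764, -0.003, 0.001]
contact_force: [-4.9, -11.4, 9.3]
opening: 0.146
grasp_force: 60.8
at [622.7  98.3  83.9] psi 9.6 F [ -4.9 -11.4   9.3] open 12.4 q6 -0.02 t 38.7
[-1.97759173  0.81994227 -0.05226424]
```

```bash
python3 -m inch '[{"x":0,"y":0,"z":0,"turn":0,"gripper":-0.4},{"x":0,"y":0,"z":0,"turn":0,"gripper":-0.4},{"x":0,"y":0,"z":0,"turn":0,"gripper":-0.4},{"x":0,"y":0,"z":-0.06,"turn":0,"gripper":-0.4},{"x":0,"y":0,"z":-0.16,"turn":0,"gripper":-1},{"x":0,"y":0,"z":-0.26,"turn":0,"gripper":-1},{"x":0,"y":0,"z":-0.36,"turn":0,"gripper":-1},{"x":0,"y":-0.1,"z":-0.45,"turn":0,"gripper":-1},{"x":0,"y":-0.1,"z":-0.5,"turn":0,"gripper":-1},{"x":0,"y":-0.1,"z":-0.5,"turn":0,"gripper":-1}]'; python3 go.py; python3 - <<'E'
from h import *
import pickle
c=cap("wrist","w9"); pickle.dump(c,open("w9.pkl","wb"))
E
```

```text
time: 39.95
ee_pos: [575.2, 93.8, 335.3]
tool_rot: [0.646, 0.764, 0.002, 0.002]
contact_force: [0.6, 0.1, -0.5]
opening: 0.999
grasp_force: 0.0
at [575.2  93.8 335.3] psi 9.6 F [ 0.6  0.1 -0.5] open 84.9 q6 -0.03 t 40.0
```

View pics/w9.png

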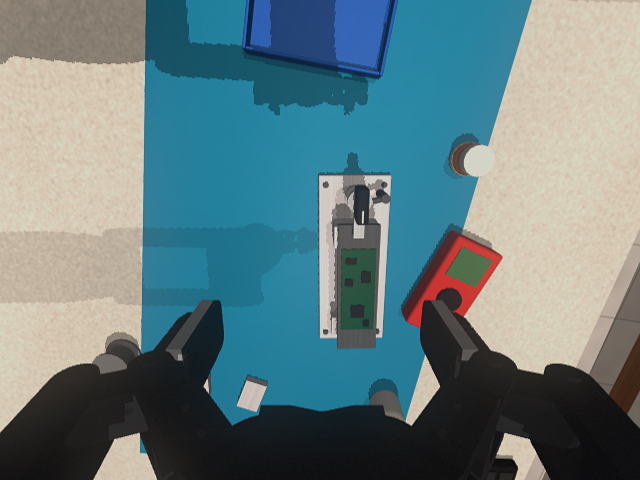

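```bash
python3 - <<'E'
import pickle,m
from m import *
m.c=pickle.load(open("w9.pkl","rb"))
show("tray near edge rim",[(243.5,45),(383,71)],30)
show("tray near edge foot",[(244,50),(381,77)],0)
show("carrier",[(336.5,224),(381,224),(376,348),(337.5,348)],66.5)
show("base",[(318,173),(391,174),(383,338),(320,338)],12)
# side view segmentation of tray
c=cap("side"); h=cv2.cvtColor(c["img"],cv2.COLOR_BGR2HSV)
mk=((h[...,0]>108)&(h[...,0]<125)&(h[...,1]>150)).astype(np.uint8)
k=max(cv2.findContours(mk,0,2)[0],key=cv2.contourArea); print(cv2.contourArea(k),cv2.boundingRect(k))
q=cv2.approxPolyDP(cv2.convexHull(k),4,True)[:,0]; print(q.tolist())
m.c=c; show("hull z30",q,30); show("hull z0",q,0)
E
python3 go.py "430 -167 200 18.4"
```

```text
tray near edge rim [[459.0, 254.0], [627.0, 255.0]] mean [542.9 254.3] sides [167.3 167.3] ang [ 1.000e-01 -1.799e+02]
tray near edge foot [[453.0, 254.0], [630.0, 253.0]] mean [541.6 253.7] sides [176.3 176.3] ang [ -0.4 179.6]
carrier [[602.0, 68.0], [657.0, 77.0], [689.0, -100.0], [636.0, -109.0]] mean [646.1 -15.6] sides [ 55.7 180.1  54.2 180. ] ang [   9.5  -79.7 -170.6  100.8]
base [[570.0, 121.0], [668.0, 136.0], [713.0, -116.0], [615.0, -132.0]] mean [641.3   2.3] sides [ 99.  255.6  99.4 256.6] ang [   8.8  -79.8 -170.6  100.1]
2176.0 (237, 146, 70, 48)
[[288, 146], [306, 184], [250, 193], [237, 154]]
hull z30 [[613.0, 420.0], [610.0, 211.0], [455.0, 215.0], [459.0, 421.0]] mean [534.3 316.8] sides [208.6 155.1 206.  154. ] ang [-90.8 178.7  88.9  -0.3]
hull z0 [[624.0, 469.0], [621.0, 254.0], [462.0, 257.0], [466.0, 470.0]] mean [543.3 362.5] sides [215.2 159.9 212.5 158.9] ang [-90.8 178.7  88.9  -0.3]
at [574.5  93.5 331.6] psi 9.6 F [ 0.5 -0.5  0.2] open 85.1 q6 -0.03 t 40.0
430 -167 200 18.4 -> [-0.466, -0.371, 0.263] turn -0.049
```

```bash
python3 -m inch '[{"x":-0.1,"y":-0.08,"z":0.03,"turn":-0.036,"gripper":-1},{"x":-0.19,"y":-0.15,"z":0.07,"turn":-0.036,"gripper":-1},{"x":-0.28,"y":-0.23,"z":0.12,"turn":-0.036,"gripper":-1},{"x":-0.37,"y":-0.3,"z":0.18,"turn":-0.036,"gripper":-1},{"x":-0.464,"y":-0.368,"z":0.25,"turn":-0.036,"gripper":-1},{"x":-0.464,"y":-0.368,"z":0.36,"turn":-0.036,"gripper":-1},{"x":-0.464,"y":-0.368,"z":0.47,"turn":-0.036,"gripper":-1},{"x":-0.464,"y":-0.368,"z":0.57,"turn":-0.036,"gripper":-1},{"x":-0.464,"y":-0.368,"z":0.6,"turn":-0.036,"gripper":-1},{"x":-0.464,"y":-0.368,"z":0.6,"turn":-0.036,"gripper":-1}]'; python3 go.py "431.5 -166 -1 16"
```

```text
time: 41.3
ee_pos: [429.7, -165.2, 30.0]
tool_rot: [0.602, 0.799, -0.001, -0.003]
contact_force: [-0.1, 0.1, 1.3]
opening: 1.001
grasp_force: 0.0
at [ 429.7 -165.2   30. ] psi 16.0 F [-0.1  0.1  1.3] open 85.1 q6 -0.67 t 41.3
431.5 -166 -1 16 -> [-0.003, 0.003, 0.062] turn 0.0
```

```bash
python3 -m inch '[{"x":-0.003,"y":0.002,"z":0.04,"turn":0,"gripper":-1},{"x":-0.003,"y":0.002,"z":0.061,"turn":0,"gripper":-1},{"x":-0.003,"y":0.002,"z":0.061,"turn":0,"gripper":1},{"x":-0.003,"y":0.002,"z":0.061,"turn":0,"gripper":1},{"x":-0.003,"y":0.002,"z":0.061,"turn":0,"gripper":1},{"x":-0.003,"y":0.002,"z":0.061,"turn":0,"gripper":1},{"x":-0.003,"y":0.002,"z":0.061,"turn":0,"gripper":1},{"x":-0.003,"y":0.002,"z":0.061,"turn":0,"gripper":1},{"x":-0.003,"y":0.002,"z":0.05,"turn":0,"gripper":1},{"x":-0.003,"y":0.002,"z":0.03,"turn":0,"gripper":1}]'; python3 go.py "507 289 150 0" "507 289 40 0"
```

```text
time: 42.55
ee_pos: [432.9, -167.1, 18.0]
tool_rot: [0.602, 0.799, -0.0, -0.0]
contact_force: [-0.2, -0.2, 0.1]
opening: 0.489
grasp_force: 60.9
at [ 432.9 -167.1   18. ] psi 16.0 F [-0.2 -0.2  0.1] open 41.6 q6 -0.67 t 42.5
507 289 150 0 -> [0.836, 0.394, -0.264] turn 0.089
507 289 40 0 -> [0.836, 0.394, -0.044] turn 0.089
```

```bash
python3 -m inch '[{"x":0,"y":0,"z":-0.1,"turn":0,"gripper":1},{"x":0.1,"y":0.05,"z":-0.18,"turn":0.03,"gripper":1},{"x":0.21,"y":0.1,"z":-0.2,"turn":0.06,"gripper":1},{"x":0.32,"y":0.15,"z":-0.2,"turn":0.089,"gripper":1},{"x":0.43,"y":0.2,"z":-0.2,"turn":0.089,"gripper":1},{"x":0.54,"y":0.25,"z":-0.2,"turn":0.089,"gripper":1},{"x":0.65,"y":0.3,"z":-0.2,"turn":0.089,"gripper":1},{"x":0.76,"y":0.35,"z":-0.2,"turn":0.089,"gripper":1},{"x":0.836,"y":0.394,"z":-0.2,"turn":0.089,"gripper":1},{"x":0.836,"y":0.394,"z":-0.17,"turn":0.089,"gripper":1}]'; python3 - <<'E'
from h import *
import m
c=cap("wrist","w10"); h=cv2.cvtColor(c["img"],cv2.COLOR_BGR2HSV)
mk=((h[...,0]>108)&(h[...,0]<125)&(h[...,1]>150)).astype(np.uint8)
k=max(cv2.findContours(mk,0,2)[0],key=cv2.contourArea); print(cv2.contourArea(k),cv2.boundingRect(k))
q=cv2.approxPolyDP(cv2.convexHull(k),8,True)[:,0]; print(q.tolist())
m.c=c; m.show("z30",q,30)
E
python3 go.py "507 289 20 0" "431 -257 150 7"
```

```text
time: 43.8
ee_pos: [508.4, 292.4, 103.8]
tool_rot: [0.706, 0.708, 0.002, 0.001]
contact_force: [0.5, 1.1, -0.8]
opening: 0.486
grasp_force: 61.1
61580.0 (228, 3, 303, 307)
[[230, 3], [530, 8], [476, 309], [257, 292]]
z30 [[460.0, 439.0], [625.0, 437.0], [621.0, 252.0], [465.0, 265.0]] mean [542.7 347.9] sides [165.4 185.5 155.7 174.1] ang [ -0.5 -91.4 175.2  91.9]
at [505.9 289.5 100.6] psi 0.1 F [-0.9 -2.2 -2.9] open 41.4 q6 0.5 t 43.9
507 289 20 0 -> [-0.001, 0.003, 0.161] turn 0.001
431 -257 150 7 -> [-1.093, -0.153, -0.097] turn -0.038
```

```bash
python3 -m inch '[{"x":0,"y":0.003,"z":0.1,"turn":0,"gripper":1},{"x":0,"y":0.003,"z":0.17,"turn":0,"gripper":1},{"x":0,"y":0.003,"z":0.18,"turn":0,"gripper":1},{"x":0,"y":0.003,"z":0.18,"turn":0,"gripper":-0.2},{"x":0,"y":0.003,"z":0.18,"turn":0,"gripper":-0.2},{"x":0,"y":0.003,"z":0.15,"turn":0,"gripper":-0.2},{"x":0,"y":0.003,"z":0.05,"turn":0,"gripper":-0.2},{"x":-0.1,"y":-0.02,"z":-0.05,"turn":0,"gripper":-1},{"x":-0.22,"y":-0.04,"z":-0.1,"turn":0,"gripper":-1},{"x":-0.34,"y":-0.05,"z":-0.1,"turn":0,"gripper":-1}]'; python3 go.py "430.5 -257 30 7"
```

```text
time: 45.1
ee_pos: [484.0, 126.8, 156.2]
tool_rot: [0.706, 0.708, 0.003, 0.002]
contact_force: [0.5, -1.1, -0.6]
opening: 1.002
grasp_force: 0.0
at [484.  126.8 156.2] psi 0.1 F [ 0.5 -1.1 -0.6] open 85.2 q6 0.23 t 45.1
430.5 -257 30 7 -> [-0.768, -0.111, 0.25] turn -0.038
```

```bash
python3 -m inch '[{"x":-0.1,"y":-0.02,"z":0,"turn":-0.038,"gripper":-1},{"x":-0.22,"y":-0.03,"z":0,"turn":-0.038,"gripper":-1},{"x":-0.34,"y":-0.05,"z":0,"turn":-0.038,"gripper":-1},{"x":-0.46,"y":-0.07,"z":0,"turn":-0.038,"gripper":-1},{"x":-0.58,"y":-0.09,"z":0,"turn":-0.038,"gripper":-1},{"x":-0.69,"y":-0.1,"z":0.05,"turn":-0.038,"gripper":-1},{"x":-0.753,"y":-0.101,"z":0.12,"turn":-0.038,"gripper":-1},{"x":-0.753,"y":-0.101,"z":0.2,"turn":-0.038,"gripper":-1},{"x":-0.753,"y":-0.101,"z":0.24,"turn":-0.038,"gripper":-1},{"x":-0.753,"y":-0.101,"z":0.24,"turn":-0.038,"gripper":-1}]'; python3 go.py "430.5 -257 1 7"
```

```text
time: 46.35
ee_pos: [432.0, -249.0, 32.1]
tool_rot: [0.664, 0.748, -0.0, -0.001]
contact_force: [0.4, 0.2, -0.3]
opening: 1.003
grasp_force: 0.0
at [ 432.  -249.    32.1] psi 6.8 F [ 0.4  0.2 -0.3] open 85.2 q6 -0.67 t 46.4
430.5 -257 1 7 -> [-0.016, -0.005, 0.062] turn -0.001
```

```bash
python3 -m inch '[{"x":-0.016,"y":-0.005,"z":0.03,"turn":0,"gripper":-1},{"x":-0.016,"y":-0.005,"z":0.061,"turn":0,"gripper":-1},{"x":-0.016,"y":-0.005,"z":0.061,"turn":0,"gripper":1},{"x":-0.016,"y":-0.005,"z":0.061,"turn":0,"gripper":1},{"x":-0.016,"y":-0.005,"z":0.061,"turn":0,"gripper":1},{"x":-0.016,"y":-0.005,"z":0.061,"turn":0,"gripper":1},{"x":-0.016,"y":-0.005,"z":0.061,"turn":0,"gripper":1},{"x":-0.016,"y":-0.005,"z":0.061,"turn":0,"gripper":1},{"x":-0.016,"y":-0.005,"z":0.05,"turn":0,"gripper":1},{"x":-0.016,"y":-0.005,"z":0.03,"turn":0,"gripper":1}]'; python3 go.py "577 289 100 0" "520 100 120 7"
```

```text
time: 47.6
ee_pos: [430.4, -257.1, 17.2]
tool_rot: [0.664, 0.748, -0.0, -0.0]
contact_force: [0.2, 1.5, -0.9]
opening: 0.399
grasp_force: 59.8
at [ 430.4 -257.1   17.2] psi 6.8 F [ 0.2  1.5 -0.9] open 34.0 q6 -0.68 t 47.6
577 289 100 0 -> [1.05, 0.421, -0.165] turn 0.038
520 100 120 7 -> [0.688, 0.263, -0.205] turn -0.001
```

```bash
python3 -m inch '[{"x":0,"y":0,"z":-0.1,"turn":0,"gripper":1},{"x":0.11,"y":0.03,"z":-0.2,"turn":0.02,"gripper":1},{"x":0.22,"y":0.06,"z":-0.23,"turn":0.038,"gripper":1},{"x":0.34,"y":0.1,"z":-0.23,"turn":0.038,"gripper":1},{"x":0.46,"y":0.14,"z":-0.23,"turn":0.038,"gripper":1},{"x":0.58,"y":0.19,"z":-0.23,"turn":0.038,"gripper":1},{"x":0.7,"y":0.25,"z":-0.23,"turn":0.038,"gripper":1},{"x":0.81,"y":0.31,"z":-0.23,"turn":0.038,"gripper":1},{"x":0.92,"y":0.37,"z":-0.23,"turn":0.038,"gripper":1},{"x":1,"y":0.41,"z":-0.23,"turn":0.038,"gripper":1}]'; python3 go.py "577 289 100 0" "577 289 10 0"
```

```text
time: 48.85
ee_pos: [575.1, 265.6, 132.5]
tool_rot: [0.707, 0.707, 0.0, 0.0]
contact_force: [1.2, -1.2, 0.2]
opening: 0.4
grasp_force: 60.2
at [575.1 265.6 132.5] psi 0.0 F [ 1.2 -1.2  0.2] open 34.0 q6 0.41 t 48.9
577 289 100 0 -> [0.047, 0.004, 0.065] turn 0.0
577 289 10 0 -> [0.047, 0.004, 0.245] turn 0.0
```

```bash
python3 -m inch '[{"x":0.045,"y":0.004,"z":0.06,"turn":0,"gripper":1},{"x":0.045,"y":0.004,"z":0.16,"turn":0,"gripper":1},{"x":0.045,"y":0.004,"z":0.23,"turn":0,"gripper":1},{"x":0.045,"y":0.004,"z":0.243,"turn":0,"gripper":1},{"x":0.045,"y":0.004,"z":0.243,"turn":0,"gripper":-0.1},{"x":0.045,"y":0.004,"z":0.243,"turn":0,"gripper":-0.1},{"x":0.045,"y":0.004,"z":0.22,"turn":0,"gripper":-0.1},{"x":0.045,"y":0.004,"z":0.12,"turn":0,"gripper":-0.1},{"x":0.045,"y":-0.02,"z":0,"turn":0,"gripper":-1},{"x":-0.02,"y":-0.09,"z":-0.04,"turn":0,"gripper":-1}]'; python3 go.py "519.6 -261.8 40 -12" "519.6 -261.8 150 -12"
```

```text
time: 50.1
ee_pos: [533.0, 255.7, 158.0]
tool_rot: [0.707, 0.708, 0.006, 0.002]
contact_force: [-0.8, -1.3, -0.2]
opening: 0.945
grasp_force: 0.0
at [533.  255.7 158. ] psi 0.1 F [-0.8 -1.3 -0.2] open 80.3 q6 0.43 t 50.1
519.6 -261.8 40 -12 -> [-1.036, -0.031, 0.23] turn 0.067
519.6 -261.8 150 -12 -> [-1.035, -0.028, 0.01] turn 0.067
```

```bash
python3 -m inch '[{"x":-0.11,"y":-0.01,"z":0,"turn":0.03,"gripper":-1},{"x":-0.22,"y":-0.02,"z":0,"turn":0.067,"gripper":-1},{"x":-0.34,"y":-0.02,"z":0,"turn":0.067,"gripper":-1},{"x":-0.46,"y":-0.02,"z":0,"turn":0.067,"gripper":-1},{"x":-0.58,"y":-0.025,"z":0,"turn":0.067,"gripper":-1},{"x":-0.7,"y":-0.025,"z":0,"turn":0.067,"gripper":-1},{"x":-0.82,"y":-0.025,"z":0,"turn":0.067,"gripper":-1},{"x":-0.94,"y":-0.025,"z":0.05,"turn":0.067,"gripper":-1},{"x":-1,"y":-0.025,"z":0.16,"turn":0.067,"gripper":-1},{"x":-1,"y":-0.025,"z":0.21,"turn":0.067,"gripper":-1}]'; python3 go.py "519.6 -261.8 0.5 -12"
```

```text
time: 51.35
ee_pos: [516.5, -248.8, 46.3]
tool_rot: [0.779, 0.628, -0.0, 0.0]
contact_force: [-0.7, 0.1, -0.5]
opening: 1.002
grasp_force: 0.0
at [ 516.5 -248.8   46.3] psi -12.3 F [-0.7  0.1 -0.5] open 85.1 q6 -0.25 t 51.4
519.6 -261.8 0.5 -12 -> [-0.024, 0.011, 0.092] turn -0.001
```

```bash
python3 -m inch '[{"x":-0.024,"y":0.011,"z":0.04,"turn":0,"gripper":-1},{"x":-0.024,"y":0.011,"z":0.08,"turn":0,"gripper":-1},{"x":-0.024,"y":0.011,"z":0.09,"turn":0,"gripper":-1},{"x":-0.024,"y":0.011,"z":0.09,"turn":0,"gripper":1},{"x":-0.024,"y":0.011,"z":0.09,"turn":0,"gripper":1},{"x":-0.024,"y":0.011,"z":0.09,"turn":0,"gripper":1},{"x":-0.024,"y":0.011,"z":0.09,"turn":0,"gripper":1},{"x":-0.024,"y":0.011,"z":0.09,"turn":0,"gripper":1},{"x":-0.024,"y":0.011,"z":0.09,"turn":0,"gripper":1},{"x":-0.024,"y":0.011,"z":0.06,"turn":0,"gripper":1}]'; python3 go.py "542 349 130 0" "542 160 130 0"
```

```text
time: 52.6
ee_pos: [519.4, -258.9, 16.8]
tool_rot: [0.777, 0.629, -0.0, -0.001]
contact_force: [0.7, 0.3, -1.0]
opening: 0.398
grasp_force: 59.9
at [ 519.4 -258.9   16.8] psi -12.1 F [ 0.7  0.3 -1. ] open 33.8 q6 -0.27 t 52.6
542 349 130 0 -> [1.198, -0.21, -0.225] turn -0.067
542 160 130 0 -> [0.829, -0.131, -0.226] turn -0.067
```

```bash
python3 -m inch '[{"x":0,"y":0,"z":-0.1,"turn":0,"gripper":1},{"x":0.11,"y":-0.02,"z":-0.2,"turn":-0.03,"gripper":1},{"x":0.22,"y":-0.05,"z":-0.24,"turn":-0.067,"gripper":1},{"x":0.34,"y":-0.07,"z":-0.24,"turn":-0.067,"gripper":1},{"x":0.46,"y":-0.1,"z":-0.24,"turn":-0.067,"gripper":1},{"x":0.58,"y":-0.12,"z":-0.24,"turn":-0.067,"gripper":1},{"x":0.7,"y":-0.14,"z":-0.24,"turn":-0.067,"gripper":1},{"x":0.82,"y":-0.16,"z":-0.24,"turn":-0.067,"gripper":1},{"x":0.94,"y":-0.17,"z":-0.24,"turn":-0.067,"gripper":1},{"x":1,"y":-0.17,"z":-0.24,"turn":-0.067,"gripper":1}]'; python3 go.py "542 349 60 0" "542 349 10 0"
```

```text
time: 53.85
ee_pos: [541.2, 250.6, 137.7]
tool_rot: [0.706, 0.708, 0.001, 0.0]
contact_force: [-0.2, -0.8, -0.2]
opening: 0.401
grasp_force: 60.0
at [541.2 250.6 137.7] psi 0.2 F [-0.2 -0.8 -0.2] open 34.1 q6 0.41 t 53.9
542 349 60 0 -> [0.197, 0.002, 0.156] turn 0.001
542 349 10 0 -> [0.197, 0.002, 0.256] turn 0.001
```

```bash
python3 -m inch '[{"x":0.11,"y":0,"z":0.03,"turn":0,"gripper":1},{"x":0.19,"y":0,"z":0.12,"turn":0,"gripper":1},{"x":0.195,"y":0,"z":0.22,"turn":0,"gripper":1},{"x":0.195,"y":0,"z":0.254,"turn":0,"gripper":1},{"x":0.195,"y":0,"z":0.254,"turn":0,"gripper":-0.2},{"x":0.195,"y":0,"z":0.254,"turn":0,"gripper":-0.2},{"x":0.195,"y":0,"z":0.23,"turn":0,"gripper":-0.2},{"x":0.195,"y":0,"z":0.12,"turn":0,"gripper":-0.2},{"x":0.12,"y":-0.01,"z":0,"turn":0,"gripper":-1},{"x":0,"y":-0.05,"z":-0.04,"turn":0,"gripper":-1}]'; python3 go.py "425.7 -353.4 -2 -21.5" "425.7 -353.4 150 -21.5"
```

```text
time: 55.1
ee_pos: [522.1, 257.4, 158.8]
tool_rot: [0.707, 0.708, 0.005, 0.002]
contact_force: [0.9, -0.8, -0.4]
opening: 0.986
grasp_force: 0.0
at [522.1 257.4 158.8] psi 0.1 F [ 0.9 -0.8 -0.4] open 83.8 q6 0.44 t 55.1
425.7 -353.4 -2 -21.5 -> [-1.223, -0.198, 0.314] turn 0.12
425.7 -353.4 150 -21.5 -> [-1.221, -0.195, 0.01] turn 0.12
```

```bash
python3 -m inch '[{"x":-0.11,"y":-0.02,"z":0,"turn":0.03,"gripper":-1},{"x":-0.22,"y":-0.04,"z":0,"turn":0.06,"gripper":-1},{"x":-0.34,"y":-0.06,"z":0,"turn":0.09,"gripper":-1},{"x":-0.46,"y":-0.08,"z":0,"turn":0.12,"gripper":-1},{"x":-0.58,"y":-0.1,"z":0,"turn":0.12,"gripper":-1},{"x":-0.7,"y":-0.12,"z":0,"turn":0.12,"gripper":-1},{"x":-0.82,"y":-0.14,"z":0,"turn":0.12,"gripper":-1},{"x":-0.94,"y":-0.17,"z":0,"turn":0.12,"gripper":-1},{"x":-1,"y":-0.19,"z":0.03,"turn":0.12,"gripper":-1},{"x":-1,"y":-0.19,"z":0.06,"turn":0.12,"gripper":-1}]'; python3 go.py "425.7 -353.4 -2 -21.5"
```

```text
time: 56.35
ee_pos: [424.4, -245.7, 124.6]
tool_rot: [0.828, 0.56, 0.001, 0.002]
contact_force: [-0.3, 0.4, -0.3]
opening: 1.0
grasp_force: 0.0
at [ 424.4 -245.7  124.6] psi -21.8 F [-0.3  0.4 -0.3] open 85.0 q6 -0.17 t 56.4
425.7 -353.4 -2 -21.5 -> [-0.199, 0.082, 0.254] turn -0.002
```

```bash
python3 - <<'E'
from h import *
c=cap("wrist")
for b in blobs(c,6,400,20000,120): print(np.round(b,1).tolist())
E
python3 -m inch '[{"x":-0.1,"y":0.04,"z":0,"turn":0,"gripper":-1},{"x":-0.19,"y":0.08,"z":0.06,"turn":0,"gripper":-1},{"x":-0.199,"y":0.082,"z":0.14,"turn":0,"gripper":-1},{"x":-0.199,"y":0.082,"z":0.2,"turn":0,"gripper":-1},{"x":-0.199,"y":0.082,"z":0.24,"turn":0,"gripper":-1},{"x":-0.199,"y":0.082,"z":0.25,"turn":0,"gripper":-1},{"x":-0.199,"y":0.082,"z":0.25,"turn":0,"gripper":-1},{"x":-0.199,"y":0.082,"z":0.25,"turn":0,"gripper":-1},{"x":-0.199,"y":0.082,"z":0.25,"turn":0,"gripper":-1},{"x":-0.199,"y":0.082,"z":0.25,"turn":0,"gripper":-1}]'; python3 go.py "425.7 -353.4 -2 -21.5"
```

```text
[516.6, 460.9, 528.3, -536.9, 60.3, 65.6, 67.9, 2473.8]
[126.2, 460.7, 152.8, -384.7, 60.0, 64.7, 67.9, 2453.1]
[409.0, 406.0, 442.1, -425.7, 51.2, 37.1, 41.4, 1035.3]
[600.1, 359.8, 593.1, -476.0, 120.5, 108.9, 83.7, 3967.1]
[366.1, 341.7, 425.9, -352.2, 46.1, 45.4, 68.1, 2010.1]
[589.3, 268.2, 621.2, -355.4, 46.1, 46.3, 53.8, 1654.7]
time: 57.65
ee_pos: [426.1, -351.2, -1.4]
tool_rot: [0.827, 0.562, 0.0, 0.0]
contact_force: [-0.2, -0.2, -0.5]
opening: 1.004
grasp_force: 0.0
at [ 426.1 -351.2   -1.4] psi -21.6 F [-0.2 -0.2 -0.5] open 85.3 q6 -0.33 t 57.6
425.7 -353.4 -2 -21.5 -> [-0.004, 0.001, 0.001] turn -0.001
```

```bash
python3 -m inch '[{"x":-0.002,"y":0,"z":0.001,"turn":0,"gripper":1},{"x":-0.002,"y":0,"z":0.001,"turn":0,"gripper":1},{"x":-0.002,"y":0,"z":0.001,"turn":0,"gripper":1},{"x":-0.002,"y":0,"z":0.001,"turn":0,"gripper":1},{"x":-0.002,"y":0,"z":0.001,"turn":0,"gripper":1},{"x":-0.002,"y":0,"z":0.001,"turn":0,"gripper":1},{"x":-0.002,"y":0,"z":0.001,"turn":0,"gripper":1},{"x":-0.002,"y":0,"z":-0.03,"turn":0,"gripper":1},{"x":-0.002,"y":0,"z":-0.06,"turn":0,"gripper":1},{"x":-0.002,"y":0,"z":-0.06,"turn":0,"gripper":1}]'; python3 go.py "507 409 130 0" "470 100 130 0"
```

```text
time: 58.9
ee_pos: [426.4, -352.7, 29.8]
tool_rot: [0.827, 0.562, 0.0, 0.002]
contact_force: [-0.6, -0.3, -1.0]
opening: 0.51
grasp_force: 61.3
at [ 426.4 -352.7   29.8] psi -21.6 F [-0.6 -0.3 -1. ] open 43.4 q6 -0.33 t 58.9
507 409 130 0 -> [1.475, -0.41, -0.203] turn -0.12
470 100 130 0 -> [0.874, -0.252, -0.202] turn -0.12
```

```bash
python3 -m inch '[{"x":0,"y":0,"z":-0.1,"turn":0,"gripper":1},{"x":0.11,"y":-0.03,"z":-0.2,"turn":-0.03,"gripper":1},{"x":0.22,"y":-0.06,"z":-0.21,"turn":-0.06,"gripper":1},{"x":0.33,"y":-0.09,"z":-0.21,"turn":-0.09,"gripper":1},{"x":0.44,"y":-0.12,"z":-0.21,"turn":-0.12,"gripper":1},{"x":0.55,"y":-0.15,"z":-0.21,"turn":-0.12,"gripper":1},{"x":0.66,"y":-0.18,"z":-0.21,"turn":-0.12,"gripper":1},{"x":0.77,"y":-0.21,"z":-0.21,"turn":-0.12,"gripper":1},{"x":0.88,"y":-0.25,"z":-0.21,"turn":-0.12,"gripper":1},{"x":0.98,"y":-0.27,"z":-0.21,"turn":-0.12,"gripper":1}]'; python3 go.py "507 409 120 0" "507 409 10 0"
```

```text
time: 60.15
ee_pos: [479.6, 155.4, 133.0]
tool_rot: [0.707, 0.707, -0.0, -0.0]
contact_force: [1.0, -1.0, -0.1]
opening: 0.512
grasp_force: 61.5
at [479.6 155.4 133. ] psi 0.1 F [ 1.  -1.  -0.1] open 43.5 q6 0.29 t 60.1
507 409 120 0 -> [0.507, 0.055, 0.026] turn 0.0
507 409 10 0 -> [0.507, 0.055, 0.246] turn 0.0
```

```bash
python3 -m inch '[{"x":0.11,"y":0.01,"z":0,"turn":0,"gripper":1},{"x":0.22,"y":0.02,"z":0,"turn":0,"gripper":1},{"x":0.33,"y":0.03,"z":0,"turn":0,"gripper":1},{"x":0.44,"y":0.05,"z":0,"turn":0,"gripper":1},{"x":0.507,"y":0.055,"z":0,"turn":0,"gripper":1},{"x":0.507,"y":0.055,"z":0.05,"turn":0,"gripper":1},{"x":0.507,"y":0.055,"z":0.1,"turn":0,"gripper":1},{"x":0.507,"y":0.055,"z":0.1,"turn":0,"gripper":1},{"x":0.507,"y":0.055,"z":0.1,"turn":0,"gripper":1},{"x":0.507,"y":0.055,"z":0.1,"turn":0,"gripper":1}]'; python3 - <<'E'
from h import *
import m
c=cap("side","s9"); h=cv2.cvtColor(c["img"],cv2.COLOR_BGR2HSV)
mk=((h[...,0]>108)&(h[...,0]<125)&(h[...,1]>150)).astype(np.uint8)
k=max(cv2.findContours(mk,0,2)[0],key=cv2.contourArea)
print(cv2.approxPolyDP(cv2.convexHull(k),4,True)[:,0].tolist(),"was [[288,146],[306,184],[250,193],[237,154]]")
E
python3 go.py "507 409 10 0"
```

```text
time: 61.4
ee_pos: [508.6, 407.2, 84.5]
tool_rot: [0.707, 0.707, 0.001, 0.0]
contact_force: [-0.1, -1.0, -0.5]
opening: 0.518
grasp_force: 61.5
[[289, 144], [307, 182], [251, 191], [239, 151]] was [[288,146],[306,184],[250,193],[237,154]]
at [508.5 407.2  84.4] psi -0.0 F [ 0.2 -0.5 -0.6] open 43.9 q6 0.66 t 61.5
507 409 10 0 -> [0.003, -0.003, 0.149] turn -0.0
```

```bash
python3 -m inch '[{"x":0.008,"y":0.006,"z":0.06,"turn":0,"gripper":1},{"x":0.008,"y":0.006,"z":0.13,"turn":0,"gripper":1},{"x":0.008,"y":0.006,"z":0.15,"turn":0,"gripper":1},{"x":0.008,"y":0.006,"z":0.15,"turn":0,"gripper":1},{"x":0.008,"y":0.006,"z":0.15,"turn":0,"gripper":-0.25},{"x":0.008,"y":0.006,"z":0.15,"turn":0,"gripper":-0.25},{"x":0.008,"y":0.006,"z":0.13,"turn":0,"gripper":-0.25},{"x":0.008,"y":0.006,"z":0.02,"turn":0,"gripper":-0.25},{"x":-0.06,"y":0.03,"z":-0.1,"turn":0,"gripper":-1},{"x":-0.18,"y":0.06,"z":-0.14,"turn":0,"gripper":-1}]'; python3 go.py "520 -150 150 0" "621 -355.2 40 0"
```

```text
time: 62.7
ee_pos: [537.7, 325.9, 155.0]
tool_rot: [0.706, 0.708, 0.004, 0.001]
contact_force: [1.0, -0.9, 0.2]
opening: 0.998
grasp_force: 0.0
at [537.7 325.9 155. ] psi 0.2 F [ 1.  -0.9  0.2] open 84.9 q6 0.52 t 62.7
520 -150 150 0 -> [-0.952, -0.039, 0.005] turn 0.001
621 -355.2 40 0 -> [-1.364, 0.16, 0.225] turn 0.001
```

```bash
python3 -m inch '[{"x":-0.1,"y":-0.02,"z":-0.03,"turn":0,"gripper":-1},{"x":-0.2,"y":-0.03,"z":-0.03,"turn":0,"gripper":-1},{"x":-0.31,"y":-0.04,"z":-0.03,"turn":0,"gripper":-1},{"x":-0.42,"y":-0.04,"z":-0.03,"turn":0,"gripper":-1},{"x":-0.53,"y":-0.04,"z":-0.03,"turn":0,"gripper":-1},{"x":-0.64,"y":-0.04,"z":-0.03,"turn":0,"gripper":-1},{"x":-0.76,"y":-0.03,"z":-0.03,"turn":0,"gripper":-1},{"x":-0.87,"y":0,"z":-0.03,"turn":0,"gripper":-1},{"x":-0.97,"y":0.05,"z":-0.03,"turn":0,"gripper":-1},{"x":-1,"y":0.05,"z":-0.03,"turn":0,"gripper":-1}]'; python3 go.py "621 -355.2 -1.5 0"
```

```text
time: 63.95
ee_pos: [562.3, -178.7, 165.9]
tool_rot: [0.708, 0.706, 0.001, 0.001]
contact_force: [-0.0, 0.7, 0.3]
opening: 0.999
grasp_force: 0.0
at [ 562.3 -178.7  165.9] psi -0.2 F [-0.   0.7  0.3] open 84.9 q6 -0.32 t 64.0
621 -355.2 -1.5 0 -> [-0.352, 0.117, 0.336] turn -0.001
```

```bash
python3 -m inch '[{"x":-0.1,"y":0.03,"z":0,"turn":0,"gripper":-1},{"x":-0.2,"y":0.07,"z":0,"turn":0,"gripper":-1},{"x":-0.3,"y":0.1,"z":0.06,"turn":0,"gripper":-1},{"x":-0.352,"y":0.117,"z":0.15,"turn":0,"gripper":-1},{"x":-0.352,"y":0.117,"z":0.24,"turn":0,"gripper":-1},{"x":-0.352,"y":0.117,"z":0.31,"turn":0,"gripper":-1},{"x":-0.352,"y":0.117,"z":0.333,"turn":0,"gripper":-1},{"x":-0.352,"y":0.117,"z":0.333,"turn":0,"gripper":-1},{"x":-0.352,"y":0.117,"z":0.333,"turn":0,"gripper":-1},{"x":-0.352,"y":0.117,"z":0.333,"turn":0,"gripper":-1}]'; python3 go.py "621 -355.2 -1.5 0"
```

```text
time: 65.2
ee_pos: [620.4, -352.0, 0.5]
tool_rot: [0.707, 0.707, 0.0, 0.002]
contact_force: [-0.5, 0.9, -0.7]
opening: 1.001
grasp_force: 0.0
at [ 6.204e+02 -3.520e+02  5.000e-01] psi 0.0 F [-0.5  0.9 -0.7] open 85.1 q6 -0.53 t 65.2
621 -355.2 -1.5 0 -> [-0.006, 0.001, 0.004] turn 0.0
```

```bash
python3 -m inch '[{"x":-0.006,"y":0.001,"z":0.003,"turn":0,"gripper":-1},{"x":-0.006,"y":0.001,"z":0.003,"turn":0,"gripper":1},{"x":-0.006,"y":0.001,"z":0.003,"turn":0,"gripper":1},{"x":-0.006,"y":0.001,"z":0.003,"turn":0,"gripper":1},{"x":-0.006,"y":0.001,"z":0.003,"turn":0,"gripper":1},{"x":-0.006,"y":0.001,"z":0.003,"turn":0,"gripper":1},{"x":-0.006,"y":0.001,"z":0.003,"turn":0,"gripper":1},{"x":-0.006,"y":0.001,"z":-0.05,"turn":0,"gripper":1},{"x":-0.006,"y":0.001,"z":-0.15,"turn":0,"gripper":1},{"x":-0.006,"y":0.001,"z":-0.15,"turn":0,"gripper":1}]'; python3 go.py "520 100 160 0" "577 410 160 0"
```

```text
time: 66.45
ee_pos: [622.6, -356.1, 78.3]
tool_rot: [0.707, 0.707, 0.001, 0.005]
contact_force: [0.7, -0.1, 0.5]
opening: 0.504
grasp_force: 61.1
at [ 622.6 -356.1   78.3] psi 0.0 F [ 0.7 -0.1  0.5] open 42.8 q6 -0.54 t 66.5
520 100 160 0 -> [0.911, -0.204, -0.169] turn 0.0
577 410 160 0 -> [1.531, -0.09, -0.171] turn 0.0
```

```bash
python3 -m inch '[{"x":0.06,"y":-0.06,"z":-0.09,"turn":0,"gripper":1},{"x":0.14,"y":-0.12,"z":-0.16,"turn":0,"gripper":1},{"x":0.23,"y":-0.18,"z":-0.18,"turn":0,"gripper":1},{"x":0.34,"y":-0.21,"z":-0.18,"turn":0,"gripper":1},{"x":0.45,"y":-0.21,"z":-0.18,"turn":0,"gripper":1},{"x":0.56,"y":-0.21,"z":-0.18,"turn":0,"gripper":1},{"x":0.67,"y":-0.21,"z":-0.18,"turn":0,"gripper":1},{"x":0.78,"y":-0.21,"z":-0.18,"turn":0,"gripper":1},{"x":0.89,"y":-0.2,"z":-0.18,"turn":0,"gripper":1},{"x":1,"y":-0.18,"z":-0.18,"turn":0,"gripper":1}]'; python3 go.py "578 412 70 0"
```

```text
time: 67.7
ee_pos: [529.1, 147.0, 162.6]
tool_rot: [0.707, 0.707, -0.001, -0.0]
contact_force: [1.6, -0.1, 0.1]
opening: 0.502
grasp_force: 61.2
at [529.1 147.  162.6] psi 0.0 F [ 1.6 -0.1  0.1] open 42.6 q6 0.25 t 67.7
578 412 70 0 -> [0.53, 0.098, 0.185] turn 0.0
```

```bash
python3 - <<'E'
from h import *
import m
c=cap("wrist","w11"); h=cv2.cvtColor(c["img"],cv2.COLOR_BGR2HSV)
mk=((h[...,0]>108)&(h[...,0]<125)&(h[...,1]>150)).astype(np.uint8)
k=max(cv2.findContours(mk,0,2)[0],key=cv2.contourArea)
q=cv2.approxPolyDP(cv2.convexHull(k),8,True)[:,0]; print(q.tolist())
m.c=c; m.show("z30",q,30)
E
python3 -m inch '[{"x":0.1,"y":0.02,"z":0,"turn":0,"gripper":1},{"x":0.2,"y":0.04,"z":0,"turn":0,"gripper":1},{"x":0.3,"y":0.06,"z":0,"turn":0,"gripper":1},{"x":0.41,"y":0.08,"z":0,"turn":0,"gripper":1},{"x":0.51,"y":0.098,"z":0.03,"turn":0,"gripper":1},{"x":0.53,"y":0.098,"z":0.1,"turn":0,"gripper":1},{"x":0.53,"y":0.098,"z":0.18,"turn":0,"gripper":1},{"x":0.53,"y":0.098,"z":0.18,"turn":0,"gripper":1},{"x":0.53,"y":0.098,"z":0.18,"turn":0,"gripper":1},{"x":0.53,"y":0.098,"z":0.18,"turn":0,"gripper":1}]'; python3 go.py "578 412 10 0"
```

```text
[[453, 0], [446, 54], [429, 81], [232, 71], [228, 0]]
z30 [[622.0, 314.0], [621.0, 280.0], [610.0, 262.0], [465.0, 269.0], [465.0, 314.0]] mean [556.6 287.5] sides [ 33.6  20.8 145.5  44.8 156.5] ang [ -92.  -120.7  177.4   89.1    0. ]
time: 69.0
ee_pos: [580.2, 410.7, 75.8]
tool_rot: [0.707, 0.707, 0.002, 0.0]
contact_force: [0.1, -0.0, -0.8]
opening: 0.506
grasp_force: 61.2
at [580.2 410.7  75.8] psi -0.0 F [ 0.1 -0.  -0.8] open 43.0 q6 0.6 t 69.0
578 412 10 0 -> [0.002, -0.005, 0.132] turn -0.0
```

```bash
python3 -m inch '[{"x":0.002,"y":-0.008,"z":0.06,"turn":0,"gripper":1},{"x":0.002,"y":-0.008,"z":0.11,"turn":0,"gripper":1},{"x":0.002,"y":-0.008,"z":0.132,"turn":0,"gripper":1},{"x":0.002,"y":-0.008,"z":0.132,"turn":0,"gripper":1},{"x":0.002,"y":-0.008,"z":0.132,"turn":0,"gripper":-0.25},{"x":0.002,"y":-0.008,"z":0.132,"turn":0,"gripper":-0.25},{"x":0.002,"y":-0.008,"z":0.11,"turn":0,"gripper":-0.25},{"x":0.002,"y":-0.008,"z":0,"turn":0,"gripper":-0.25},{"x":-0.08,"y":-0.03,"z":-0.12,"turn":0,"gripper":-1},{"x":-0.18,"y":-0.05,"z":-0.24,"turn":0,"gripper":-1}]'
python3 go.py "540 150 330 0"
```

```text
time: 70.25
ee_pos: [557.5, 337.1, 175.5]
tool_rot: [0.707, 0.708, 0.001, 0.0]
contact_force: [1.0, -0.3, 0.8]
opening: 0.996
grasp_force: 0.0
at [557.5 337.1 175.5] psi 0.1 F [ 1.  -0.3  0.8] open 84.6 q6 0.53 t 70.2
540 150 330 0 -> [-0.374, -0.035, -0.309] turn 0.0
```

```bash
python3 -m inch '[{"x":-0.05,"y":-0.01,"z":-0.08,"turn":0,"gripper":-1},{"x":-0.1,"y":-0.02,"z":-0.17,"turn":0,"gripper":-1},{"x":-0.18,"y":-0.03,"z":-0.25,"turn":0,"gripper":-1},{"x":-0.27,"y":-0.035,"z":-0.3,"turn":0,"gripper":-1},{"x":-0.36,"y":-0.035,"z":-0.3,"turn":0,"gripper":-1},{"x":-0.374,"y":-0.035,"z":-0.3,"turn":0,"gripper":-1},{"x":-0.374,"y":-0.035,"z":-0.3,"turn":0,"gripper":-1},{"x":-0.374,"y":-0.035,"z":-0.3,"turn":0,"gripper":-1},{"x":-0.374,"y":-0.035,"z":-0.3,"turn":0,"gripper":-1},{"x":-0.374,"y":-0.035,"z":-0.3,"turn":0,"gripper":-1}]'; python3 go.py; python3 - <<'E'
from h import *
w=cap("wrist"); s=cap("scene"); d=cap("side")
import pickle; pickle.dump(w,open("w12.pkl","wb"))
a=cv2.resize(w["img"][0:400,100:540],(400,364))
b=cv2.resize(s["img"][250:400,230:410],(400,333),interpolation=cv2.INTER_CUBIC)
e=cv2.resize(d["img"][130:400,200:460],(400,415),interpolation=cv2.INTER_CUBIC)
cv=np.zeros((600,800,3),np.uint8); cv[:364,:400]=a; cv[:333,400:]=b
f=cv2.resize(d["img"][140:290,230:440],(330,236),interpolation=cv2.INTER_CUBIC); cv[364:,:330]=f
g=cv2.resize(s["img"][310:480,400:600],(300,255),interpolation=cv2.INTER_CUBIC); cv[340:595,400:700]=g
cv2.imwrite("pics/fin.png",cv)
E
```

```text
time: 71.5
ee_pos: [540.0, 151.1, 322.3]
tool_rot: [0.707, 0.708, -0.0, -0.0]
contact_force: [0.4, -0.1, -0.6]
opening: 1.002
grasp_force: 0.0
at [540.  151.1 322.3] psi 0.1 F [ 0.4 -0.1 -0.6] open 85.2 q6 0.25 t 71.5
```

View pics/fin.png

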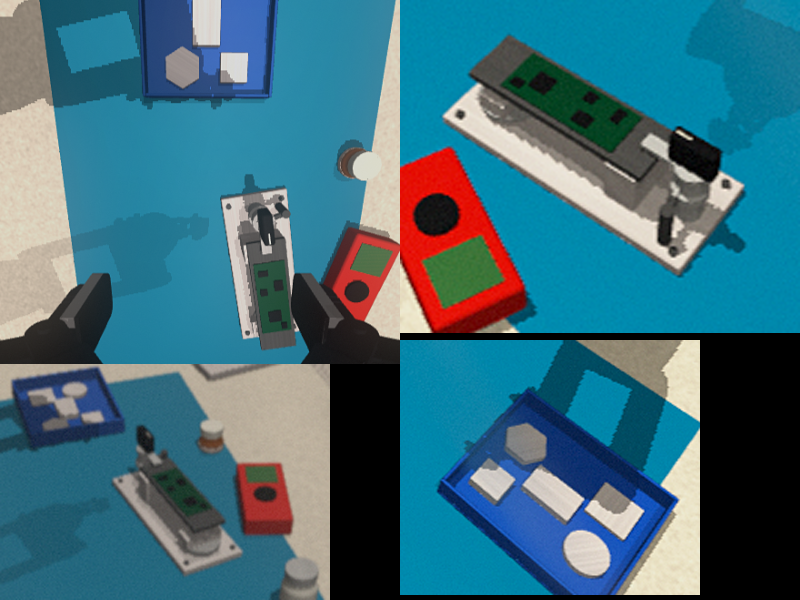

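```bash
python3 -c "
from plant import bot; print(bot.job_done())"
```

```text
the job is handed in; nothing more can be done
None
```

I handed the job in at 71.5 s. The carrier lies on the ledge and an 18 + 16 mm spacer stack, about 0.3° off level by a touch-measured 33.25 mm gap. The knob is turned with its tongue over the carrier's end. The five unused spacers are in the tray, and nothing else on the bench was touched. The carrier may sit 1–2 mm off centre sideways.

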